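# Set the balcony row in order

### The arm

A 6-joint arm with a two-finger parallel gripper is mounted at the origin on the work surface. World frame = base frame: x ahead of the robot, y to its left, z up, the work surface at z = 0. Lengths are in m, angles in degrees, forces in N, time in s.
With the tool pointing down it reaches from about 0.25 to 0.725 m from the base axis. Payload 9.7 kg.
Tool frame: the origin (TCP) lies midway between the tips of the shut fingers; the grasp point (between the pads) lies 19 mm behind it; z points along the fingers, y is the line along which they close (so a half turn about z gives the same grasp; the last joint's range is limited). The gripper opens to 85 mm and grips with 20 to 120 N. Pads are 22 mm wide; open, the fingers measure 114 mm over their backs; the gripper's body (76 mm by 85 mm) begins 54 mm behind the grasp point. The pads swing forward as they close: fully open they stand 13 mm farther back than shut.
Start: joints at [-71.104, 4.979, 10.078, 95.1, 0, 90], TCP at [0.178, -0.52, 0.197] pointing down, gripper open.
Joint ranges: [-179.16, 179.16], [-48.56, 103.87], [-65.8, 70.77], [-126.05, 130.52], [-82.76, 87.17], [-180, 180]. Speed limits (degrees/s): [127.2, 127.2, 147.25, 180, 180, 180].

### API

Orientations are given as [roll, pitch, yaw] about the fixed x, y, z axes, in that order (R = Rz(yaw) Ry(pitch) Rx(roll)).
In Python, from workcell import * gives the robot as it stands.
- The arm moves only by the tool servo_tool, never from a script. Its argument "moves" is a list of rows, each a list of 4 numbers: the shift along the world's x, y, z in shares of 50 cm (1.0 is 50 cm), then the turn about the world's z in normalised numbers (1 is 4 rad). A call has 1 to 20 rows; each row is the pose to reach, as a shift and turn from the pose commanded when the call began; what a row does not reach only later rows make up. A row lasts 1/12 s, in which the tool goes at most 41.7 mm and 7.16 degrees, less where a joint would pass 70% of its speed; a pose out of reach is approached as far as the arm can. Shift and turn numbers lie between -1 and 1, and a call with a number outside is refused. A call with a gripper value outside its range is refused whole. "claw" is the closure, from 0 (fully open) to 1 (shut), set as the call begins (left out, the last holds). The fingers move at their own pace and stop on an object; "force" is the grip in N (left out, the last holds). Time passes only in rows, so rows that repeat a pose let the fingers close. It gives the time, the measured TCP pose, the force, the opening and the grip force at its end, in the units of the state.
- get_obs(): the state, without advancing time (a new reading comes with each control period).
- camera(name): name is "side" or "top" or "wrist"; returns the picture (400x640x3 uint8, red, green, blue); there is no depth.
- get_calibration(name): a dict with "fx", "fy", "cx", "cy" (pixels), "k1" (the pictures are not rectified: a ray, as slopes to the right and down, at radius r is drawn at 1 + k1 r^2 times it, then the intrinsics apply), "rvec" (rotation vector, rad) and "tvec" (3), from world to camera coordinates, as OpenCV has them; the wrist camera has in their place "tool_from_camera" (4x4, takes a point from camera to tool coordinates, whose origin is the TCP and whose axes are the flange's). Camera axes: x right, y down, z forward; pixel columns grow to the right and rows downward; lengths in m; the calibration is good to about 2 mm. A picture is of the moment at which its call begins: read the wrist's pose just before it. get_calibration takes no time and is no camera call.
- job_done(): hands the job in; it is judged then, once.
The state is a dict: "time": time; "q": joint angles; "qd": joint speeds; "joint_efforts": joint torques, N m; "ee_pos": TCP position; "tcp_rot": TCP orientation; "wrist_force": force on the tool from outside, world axes, zero at the start; "torque": the same for the moment, N m; "opening": finger opening in m; "grasp_force": force on a finger pad.
Only numpy, scipy, OpenCV 4.12 (cv2) and the standard library are available. Lean on these libraries where they do the work, as an engineer would, in place of code of your own. Each camera call takes 0.05 s, during which the arm holds its last target. There are 200 camera calls.

### The job

Put the row on the balcony table back in order: stand the green planter upright in the middle of its saucer; lay the cork coaster midway on the straight line between the saucer and the blue basket, and stand the steel bottle upright on the middle of the coaster; put the spring clip in the basket; and lay the wooden shoe horn flat about 5 cm in front of the basket (the robot's side), centred on the basket and parallel to its front edge, with its handle end pointing to the side where the saucer is. Leave the tin and the shoe brush where they are, and tip nothing over on the way.

Things in the scene. Friction and masses are not known exactly. Their poses are not given: they have to be found in the camera images.
- basket: Target, fixed. Small blue plastic basket, open on top: 120 mm along its x, 110 mm along its y, 50 mm high, walls and floor 5 mm thick. Origin: centre of its underside, on the table. Its front face looks to its -x, the robot's side (yaw within 0.12 rad). Saucer and tin stand one on its +y, the other on its -y side, on its y axis.
- saucer: Target, fixed. Round terracotta saucer, 110 mm across the rim (98 mm at the foot), 12 mm high, flat floor 5 mm above the table, rim wall 4 mm. Origin: centre of its underside. Its centre lies 200 to 215 mm from the basket's centre.
- planter: Loose, 0.18 to 0.35 kg. Empty green ceramic planter, a round pot open on top, upright: 60 mm across the foot, 64 mm at the rim, 70 mm high, wall 4 mm. Origin: centre of its underside.
- coaster: Loose, 40 g. Round cork coaster lying flat, 64 mm across, 10 mm thick. Origin: centre of its underside.
- bottle: Loose, 0.2 to 0.42 kg. Stainless steel bottle standing upright: body 58 mm across up to 118 mm, shoulder tapering to 138 mm, then a round dark steel cap 40 mm across from 138 to 170 mm (its top): grip it firmly there, about 30 N, or a full-weight bottle can swing. Origin: centre of its underside.
- clip: Loose, 50 g, rigid. Black plastic spring clip lying flat, 72 mm long along its x, 20 mm high. At its middle a pivot block, 22 mm along x and 34 mm wide along y, has parallel sides: grip it there, across y. The two arms stay within its width and come together at the +x end. Origin: centre of its underside, under the pivot block.
- horn: Loose, 60 g. Flat wooden shoe horn, 160 mm long along its x. Handle: a bar 16 mm wide, 12 mm thick from the end at x = -80 mm to x = -7 mm; from there the blade flares evenly to 37 mm wide, 10 then 8 mm thick, round end at x = +80 mm. Origin: middle of its length, on its underside. Starts with the blade pointing away from the robot, within 0.4 rad.
- horn_handle (a point): The handle end of the shoe horn (its narrow end), at mid thickness, 80 mm from the horn's origin.
- tin: Bystander, loose, 0.5 kg: a white paint tin with a metal lid, 76 mm across, 67 mm high. Origin: centre of its underside. Leave it.
- brush: Bystander, loose, 0.2 kg: a shoe brush lying bristles down, 150 mm along its x, 44 mm wide, 48 mm high. Origin: centre of its underside. Leave it.
Not all that is in view belongs to the job. Leave any purple or red look-alike of the bottle alone.

How it is judged (in metres and radians):
At the end, for the whole second after the job is handed in: Planter within 12 mm of saucer centre, bottle within 12 mm of coaster centre, both upright; coaster within 15 mm of the row line, under 120 mm from basket and saucer; clip in basket; horn flat, 30-85 mm in front, centred to 20 mm, parallel to 0.2 rad, handle on saucer side; all at rest (horizontal distance between planter and saucer below 0.012 m and height (world z) of planter between 0.001 and 0.01 m and angle between each of planter, coaster, bottle's own z axis and vertical below 0.1 rad and horizontal distance between coaster and basket below 0.12 m and horizontal distance between coaster and saucer below 0.12 m and x of coaster in the frame of basket between -0.015 and 0.015 m and height (world z) of coaster below 0.004 m and horizontal distance between bottle and coaster below 0.012 m and height (world z) of bottle between 0.006 and 0.014 m and x of clip in the frame of basket between -0.055 and 0.055 m and y of clip in the frame of basket between -0.05 and 0.05 m and height (world z) of clip below 0.045 m and x of horn in the frame of basket between -0.145 and -0.09 m and y of horn in the frame of basket between -0.02 and 0.02 m and angle between the x axis of horn and the y axis of basket, either way round below 0.2 rad and horizontal distance between horn_handle and saucer below 0.24 m and height (world z) of horn below 0.008 m and angle between horn's own z axis and vertical below 0.15 rad and linear speed of each of coaster, bottle, planter, clip, horn below 0.02 m/s); the robot touches nothing.
It fails at once if the tin is moved by more than 30 mm or tipped (distance of tin from where it was at the start of the episode above 0.03 m or angle between tin's own z axis and vertical above 0.5 rad).
It fails at once if the shoe brush is moved by more than 30 mm (distance of brush from where it was at the start of the episode above 0.03 m).
It fails at once if the bottle or the planter is tipped over (angle between any of bottle, planter's own z axis and vertical above 0.6 rad).
It also fails if it takes over 131 s, if anything falls off the work surface, if the arm or the gripper's body presses on something with over 40 N, if the wrist force passes 120 N, or if a joint passes its speed limit or range.

## Working session

There is one attempt and no reset: what is moved stays moved. The work goes in short steps, Python scripts to look and compute and a tool call to move; the robot and the scene stay as the last step left them, time stands still between calls to the robot, and variables do not carry over. Pictures are saved under pics/ and viewed, at most 14 in all, crops included, and the job is handed in when it is done.

Besides the shell and the picture viewer there is one more tool, called as name(argument=value, ...), one argument or row to a line, values as JSON. servo_tool: Moves the arm, as the interface text tells. Its arguments: {"type":"object","properties":{"moves":{"type":"array","items":{"type":"array","items":{"type":"number"}}},"claw":{"type":"number"},"force":{"type":"number"}},"required":["moves"]}

```bash
mkdir -p pics; ls; python3 - <<'E'
from workcell import *
import cv2
for n in("top","side"):
    cv2.imwrite(f"pics/{n}0.png",camera(n)[:,:,::-1])
    print(n,get_calibration(n))
print(get_calibration("wrist"));print(get_obs())
E
```

```text
pics
top {'fx': 377.65874349743365, 'fy': 377.65874349743365, 'cx': 320.09295944840943, 'cy': 197.49841891740604, 'k1': -0.005865741127343331, 'rvec': array([ 2.13403745, -2.17437562,  0.12831708]), 'tvec': array([0.00791552, 0.5112761 , 1.21103831])}
side {'fx': 464.33732731656573, 'fy': 464.33732731656573, 'cx': 317.4062652947755, 'cy': 192.95313758721096, 'k1': -0.1301265360505935, 'rvec': array([ 2.43588347, -0.19828889,  0.08809618]), 'tvec': array([-0.51285841,  0.09066285,  1.50006514])}
{'fx': 276.71956654168713, 'fy': 276.71956654168713, 'cx': 323.7978511323806, 'cy': 199.2781796676105, 'k1': 0.00791755103880242, 'tool_from_camera': array([[ 1.88111445e-03, -9.48067233e-01, -3.18064431e-01,
         8.16791662e-02],
       [ 9.99998125e-01,  1.92942767e-03,  1.63123434e-04,
         8.36630334e-04],
       [ 4.59030332e-04, -3.18064142e-01,  9.48069086e-01,
        -1.75988952e-01],
       [ 0.00000000e+00,  0.00000000e+00,  0.00000000e+00,
         1.00000000e+00]])}
{'time': 0.1, 'q': array([-7.11054015e+01,  5.01009717e+00,  1.00386863e+01,  9.50985686e+01,
        3.64836212e-04,  9.00006657e+01]), 'qd': array([-0.07981349, -0.24492497,  0.20211474, -0.04674613,  0.00984557,
        0.04891803]), 'joint_efforts': array([ 5.80669821e-04, -5.21557224e+01,  4.65655267e+01,  1.59022881e-02,
        3.79869687e-05,  1.61023110e-06]), 'ee_pos': array([ 0.17802991, -0.52013655,  0.19633061]), 'tcp_rot': array([-1.79930021e+02, -3.64022903e-04,  1.88939324e+01]), 'wrist_force': array([-0.66279623, -0.14236038, -0.45126774]), 'torque': array([-0.01779085,  0.03718415, -0.02329899]), 'grasp_force': 0.0, 'opening': 0.08517372707183125}
```

View pics/top0.png

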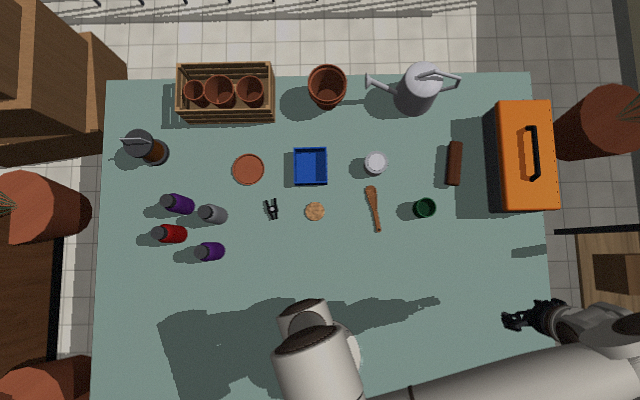

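View pics/side0.png

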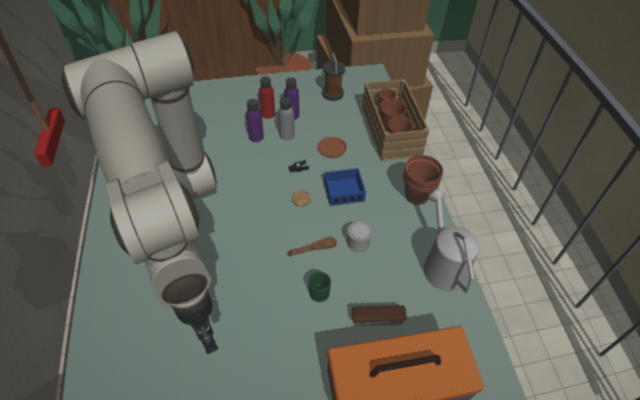

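The top view shows the saucer at (248,169), basket (311,166), tin (375,162), brush (454,163), clip (271,209), coaster (315,211), horn (373,209), planter (424,208), and the grey bottle (212,214) among purple and red look-alikes.

```bash
cat > h.py <<'E'
from workcell import *
import cv2, numpy as np
from scipy.spatial.transform import Rotation as Ro
def pose(n, obs=None):
    c=get_calibration(n)
    if n=="wrist":
        T=np.eye(4); T[:3,:3]=Ro.from_euler('xyz',obs['tcp_rot'],degrees=True).as_matrix(); T[:3,3]=obs['ee_pos']
        M=T@c['tool_from_camera']; return c,M[:3,:3],M[:3,3]
    R=Ro.from_rotvec(c['rvec']).as_matrix(); return c,R.T,-R.T@c['tvec']
def back(n,uv,z,obs=None):
    c,R,t=pose(n,obs); d=(np.atleast_2d(uv)-[c['cx'],c['cy']])/[c['fx'],c['fy']]
    s=d.copy()
    for _ in range(10): s=d/(1+c['k1']*(s**2).sum(1,keepdims=True))
    r=np.c_[s,np.ones(len(s))]@R.T
    return (t+r*((z-t[2])/r[:,2])[:,None])
def proj(n,P,obs=None):
    c,R,t=pose(n,obs); p=(np.atleast_2d(P)-t)@R; s=p[:,:2]/p[:,2:]
    s=s*(1+c['k1']*(s**2).sum(1,keepdims=True)); return s*[c['fx'],c['fy']]+[c['cx'],c['cy']]
E
python3 - <<'E'
from h import *
im=cv2.imread("pics/top0.png")
c=cv2.resize(im[125:275,150:450],None,fx=2.66,fy=2.66,interpolation=cv2.INTER_CUBIC)
cv2.imwrite("pics/c0.png",c)
for k,uv in dict(saucer=(248,169),basket=(311,166),tin=(375,162),clip=(271,209),coaster=(315,211),horn=(373,209),planter=(424,208),bottle=(212,214)).items(): print(k,back("top",uv,0.01).round(3))
E
```

```text
saucer [[0.616 0.241 0.01 ]]
basket [[0.622 0.027 0.01 ]]
tin [[ 0.632 -0.19   0.01 ]]
clip [[0.479 0.163 0.01 ]]
coaster [[0.469 0.016 0.01 ]]
horn [[ 0.472 -0.177  0.01 ]]
planter [[ 0.472 -0.347  0.01 ]]
bottle [[0.465 0.36  0.01 ]]
```

View pics/c0.png

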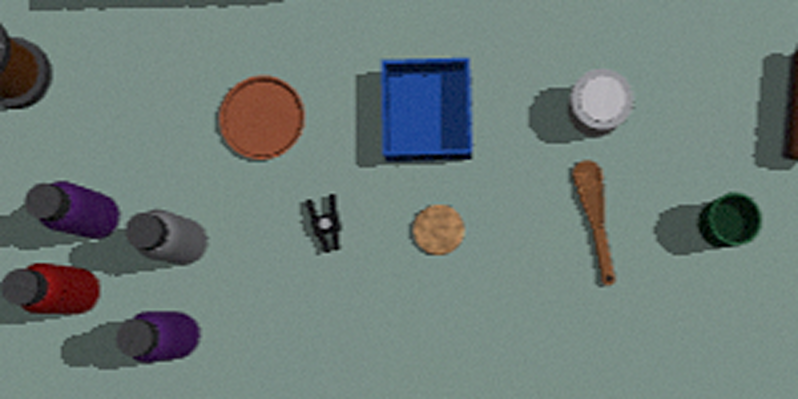

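The crop shows clip axis near vertical at (325,223), horn blade up at (587,170) with its handle at (606,282), coaster (438,230), planter (730,220), and the grey bottle's cap at (148,232) as distinct from the neighbours' caps.

```bash
python3 - <<'E'
from h import *
im=cv2.imread("pics/top0.png"); hsv=cv2.cvtColor(im,cv2.COLOR_BGR2HSV).astype(int); H,S,V=hsv[...,0],hsv[...,1],hsv[...,2]
def blob(mask,box):
    x0,y0,x1,y1=box; m=np.zeros(mask.shape,np.uint8); m[y0:y1,x0:x1]=mask[y0:y1,x0:x1]
    n,l,s,c=cv2.connectedComponentsWithStats(m,connectivity=8); i=1+np.argmax(s[1:,4]); ys,xs=np.where(l==i); return np.c_[xs,ys].astype(float)
def hullfit(n,p,z):
    w=back(n,p,z)[:,:2]; h=cv2.convexHull(w.astype(np.float32))[:,0]; return w,h
def rep(k,p,z):
    w,h=hullfit("top",p,z); r=cv2.minAreaRect(h); c,rad=cv2.minEnclosingCircle(h)
    print(k,len(p),"mean",w.mean(0).round(4),"box c",np.round(r[0],4),np.round(r[1],4),round(r[2],1),"circ",np.round(c,4),round(rad,4))
red=((H<14)|(H>174))&(S>110)
rep("saucer",blob(red,(225,145,272,190)),.012)
blue=(H>100)&(H<125)&(S>120)
rep("basket",blob(blue,(285,140,335,192)),.05)
rep("coaster",blob((H<25)&(S>70),(300,198,332,224)),.01)
p=blob((H<25)&(S>70),(360,180,390,235)); rep("horn",p,.012)
w=back("top",p,.01)[:,:2]; d=np.linalg.svd(w-w.mean(0))[2][0]; t=(w-w.mean(0))@d; print("horn dir",d,t.min(),t.max(), "mid",w.mean(0)+d*(t.min()+t.max())/2)
p=blob((V<62),(260,195,285,222)); rep("clip",p,.015)
w=back("top",p,.015)[:,:2]; print("clip dir",np.linalg.svd(w-w.mean(0))[2][0])
p=blob((H>60)&(H<90)&(S>130)&(V<140),(410,192,440,222)); rep("planter",p,.07)
rep("planter gr z35",p,.035)
rep("tin",blob((S<40)&(V>130),(355,145,395,180)),.067)
print("cap", back("top",[150+148/2.66,125+230/2.66],.17), im[212:216:2,205],"clipV",V[209,265:278])
P=back("top",[150+148/2.66,125+230/2.66],.17)[0]
print(proj("side",P), proj("side",[P[0],P[1],0.]), proj("side",[.472,-.34,.07]))
E
```

```text
saucer 769 mean [0.6163 0.2409] box c [0.6159 0.2405] [0.1038 0.1018] 0.0 circ [0.6163 0.2415] 0.0539
basket 1257 mean [0.6152 0.0301] box c [0.6152 0.0304] [0.1277 0.1101] 0.8 circ [0.6145 0.0294] 0.0801
coaster 280 mean [0.4692 0.0182] box c [0.47   0.0187] [0.0615 0.059 ] 44.0 circ [0.4693 0.018 ] 0.0319
horn 311 mean [ 0.4883 -0.1779] box c [ 0.4759 -0.1846] [0.1566 0.0356] 13.8 circ [ 0.4757 -0.1836] 0.0785
horn dir [-0.98671404 -0.16246664] -0.06512361608336945 0.09198090421151035 mid [ 0.47529061 -0.18035829]
clip 123 mean [0.4778 0.1597] box c [0.4785 0.1596] [0.068  0.0353] 11.6 circ [0.4804 0.16  ] 0.0361
clip dir [-0.97370316 -0.22782045]
planter 249 mean [ 0.4674 -0.3309] box c [ 0.4685 -0.331 ] [0.059  0.0699] 15.7 circ [ 0.4683 -0.3311] 0.0357
planter gr z35 249 mean [ 0.4706 -0.3404] box c [ 0.4718 -0.3405] [0.0607 0.072 ] 15.7 circ [ 0.4716 -0.3406] 0.0368
tin 1002 mean [ 0.6263 -0.1899] box c [ 0.6195 -0.1802] [0.1278 0.1122] 88.9 circ [ 0.6195 -0.1802] 0.0851
cap [[0.45935674 0.33227205 0.17      ]] [[68 65 64]
 [63 61 59]] clipV [ 83  74  32  28  59 126 161 160 156 104  17  20  45]
[[285.455641 101.141765]] [[287.20437595 136.37879415]] [[320.91412586 281.40976466]]
```

The manual's scale: shifts go in shares of 50 cm and turns go in shares of 4 rad. Converting my numbers, 28.9 cm / 50 = 0.578, 28 cm / 50 = 0.56.

servo_tool(
  moves=[
    [0.06,0.04,0.02,0],
    [0.14,0.1,0.04,0],
    [0.22,0.15,0.06,0],
    [0.3,0.2,0.06,0],
    [0.38,0.25,0.06,0],
    [0.46,0.3,0.06,0],
    [0.52,0.34,0.06,0],
    [0.56,0.36,0.06,0],
    [0.578,0.37,0.06,0],
    [0.578,0.37,0.06,0],
    [0.578,0.37,0.06,0],
    [0.578,0.37,0.06,0],
  ],
  claw=0,
)

```text
time: 1.1
ee_pos: [0.4666, -0.3355, 0.2267]
tcp_rot: [-180.0, 0.0, 18.9]
wrist_force: [0.3, -0.4, -0.2]
opening: 0.0853
grasp_force: 0.0
```

```bash
cat > w.py <<'E'
import sys
from h import *
import pickle
o=get_obs(); im=camera("wrist"); cv2.imwrite(f"pics/{sys.argv[1]}.png",im[:,:,::-1]); pickle.dump(o,open(f"pics/{sys.argv[1]}.pkl","wb"))
print(o['ee_pos'].round(4),o['tcp_rot'].round(2),o['time'],o['opening'].round(4))
E
python3 w.py w1; python3 -c "
from h import *
o=get_obs();print(proj('wrist',[[.468,-.333,.07],[.475,-.18,.01],[.626,-.19,.067]],o))"
```

```text
[[321.36430733 174.22894171]
 [217.69301318 123.84157107]
 [237.84049511 -15.83430204]]Traceback (most recent call last):
  File "w.py", line 5, in <module>
    print(o['ee_pos'].round(4),o['tcp_rot'].round(2),o['time'],o['opening'].round(4))
                                                               ^^^^^^^^^^^^^^^^^^
AttributeError: 'float' object has no attribute 'round'
```

View pics/w1.png

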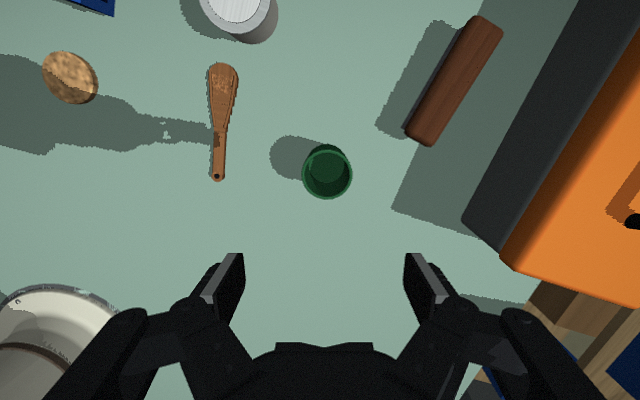

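The wrist view shows the planter rim centred near (327,174), the horn handle end (218,180), the blade tip (222,63), and the coaster (70,77).

```bash
sed -i "s/,o\['opening'\].round(4)//" w.py; python3 - <<'E'
from h import *
import pickle
o=pickle.load(open("pics/w1.pkl","rb")); im=cv2.imread("pics/w1.png"); hsv=cv2.cvtColor(im,cv2.COLOR_BGR2HSV).astype(int); H,S,V=hsv[...,0],hsv[...,1],hsv[...,2]
def blob(mask,box):
    x0,y0,x1,y1=box; m=np.zeros(mask.shape,np.uint8); m[y0:y1,x0:x1]=mask[y0:y1,x0:x1]
    n,l,s,c=cv2.connectedComponentsWithStats(m); i=1+np.argmax(s[1:,4]); ys,xs=np.where(l==i); return np.c_[xs,ys].astype(float)
p=blob((S>120)&(H>60)&(H<90),(295,135,362,208)); print(p.min(0),p.max(0))
q=p[p[:,1]>165]; w=back("wrist",q,.07,o)[:,:2]; h=cv2.convexHull(w.astype(np.float32))[:,0]; print("rim lower half",cv2.minEnclosingCircle(h),w.min(0),w.max(0))
print("pt",back("wrist",(327.5,174),.07,o))
p=blob((H<25)&(S>90),(195,55,245,190)); w=back("wrist",p,.01,o)[:,:2]
d=np.linalg.svd(w-w.mean(0))[2][0]; t=(w-w.mean(0))@d; m=w.mean(0)+d*(t.min()+t.max())/2; print("horn",m,d,np.ptp(t),np.degrees(np.arctan2(d[1],d[0])))
print("ends",back("wrist",[(218,180),(222,63)],.01,o))
p=blob((H<25)&(S>60),(35,40,110,110)); w=back("wrist",p,.01,o)[:,:2]; print("coaster",w.mean(0),w.min(0),w.max(0))
E
```

```text
[302. 144.] [351. 198.]
rim lower half ((0.46951964497566223, -0.3389226198196411), 0.030895577743649483) [ 0.43935069 -0.36945188] [ 0.48931443 -0.30853262]
pt [[ 0.47096284 -0.33968026  0.07      ]]
horn [ 0.4732555  -0.18361654] [-0.98727244 -0.15903814] 0.15862400234053559 -170.84892923330963
ends [[ 0.39707529 -0.1967078   0.01      ]
 [ 0.55105118 -0.16925232  0.01      ]]
coaster [0.46932034 0.0132278 ] [ 0.43668557 -0.02117451] [0.49999449 0.04662086]
```

Scaled: -19.6 cm / 50 = -0.392, -18.8 cm / 50 = -0.376.

servo_tool(
  moves=[
    [0.006,-0.006,-0.06,0],
    [0.006,-0.006,-0.12,0],
    [0.006,-0.006,-0.18,0],
    [0.006,-0.006,-0.24,0],
    [0.006,-0.006,-0.29,0],
    [0.006,-0.006,-0.34,0],
    [0.006,-0.006,-0.376,0],
    [0.006,-0.006,-0.392,0],
    [0.006,-0.006,-0.392,0],
    [0.006,-0.006,-0.392,0],
  ],
)

```text
time: 1.98
ee_pos: [0.4697, -0.339, 0.0318]
tcp_rot: [180.0, -0.0, 18.8]
wrist_force: [0.3, -0.4, 1.0]
opening: 0.0854
grasp_force: 0.0
```

servo_tool(
  moves=[
    [0,0,0,0],
    [0,0,0,0],
    [0,0,0,0],
    [0,0,0,0],
    [0,0,0,0],
    [0,0,0,0],
    [0,0,0,0],
    [0,0,0,0],
    [0,0,0,0],
    [0,0,0,0],
    [0,0,0,0],
    [0,0,0,0],
  ],
  claw=1,
  force=30,
)

```text
time: 2.98
ee_pos: [0.4732, -0.3419, 0.0356]
tcp_rot: [179.4, -0.3, 18.9]
wrist_force: [3.9, -9.2, 15.1]
opening: 0.0004
grasp_force: 7.3
```

```bash
python3 w.py w2; python3 - <<'E'
from h import *
cv2.imwrite("pics/s2.png",cv2.resize(camera("side")[200:330,230:430,::-1],None,fx=3,fy=3)); t=camera("top")[:,:,::-1]; cv2.imwrite("pics/t2.png",cv2.resize(t[150:250,350:470],None,fx=3,fy=3))
a=cv2.imread("pics/s2.png"); b=cv2.imread("pics/t2.png"); c=cv2.imread("pics/w2.png")
im=np.zeros((600,800,3),np.uint8)
a=cv2.resize(a,(400,260)); b=cv2.resize(b,(360,300)); c=c[:, :]; c=cv2.resize(c,(480,300)); im[:260,:400]=a; im[:300,400:760]=b; im[300:,:480]=c
cv2.imwrite("pics/m2.png",im); print(get_obs())
E
```

```text
[ 0.4732 -0.3419  0.0356] [179.41  -0.27  18.86] 2.9833
{'time': 3.1333, 'q': array([-3.57839278e+01,  8.79645162e+00, -3.58790725e+00,  7.69779289e+01,
       -1.21860406e-01,  1.25358477e+02]), 'qd': array([-0.07133636, -0.01678242, -0.03558273,  0.01214449,  0.02205872,
        0.03380545]), 'joint_efforts': array([ 3.20367202e+00, -4.70327854e+01,  3.48776507e+01,  3.50824714e+00,
        1.61320634e+00,  9.04255692e-03]), 'ee_pos': array([ 0.47325758, -0.3419595 ,  0.03558178]), 'tcp_rot': array([179.40939417,  -0.26965455,  18.8583072 ]), 'wrist_force': array([ 2.98673061, -9.63738516, 14.57902579]), 'torque': array([-2.0601325 , -0.77977162,  0.01004582]), 'grasp_force': 7.291469880728982, 'opening': 0.000373613366746509}
```

View pics/m2.png

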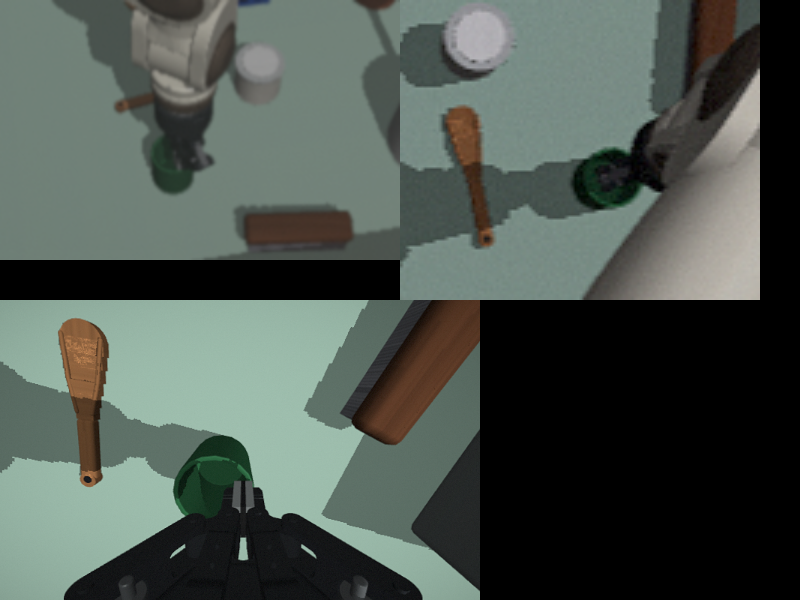

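The composite shows the fingers fully shut, apparently inside or against the green pot, so the grasp failed; I need a closer look.

```bash
python3 - <<'E'
from h import *
c=cv2.imread("pics/w2.png")[160:320,200:400]; a=camera("side")[240:310,290:350,::-1]
im=np.zeros((600,800,3),np.uint8); im[:400,:500]=cv2.resize(c,(500,400),interpolation=cv2.INTER_CUBIC); im[:350,500:800]=cv2.resize(a,(300,350),interpolation=cv2.INTER_CUBIC)
im=np.clip(im.astype(float)*1.8,0,255).astype(np.uint8)
cv2.imwrite("pics/m3.png",im[:400])
E
```

```text
(no output)
```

View pics/m3.png

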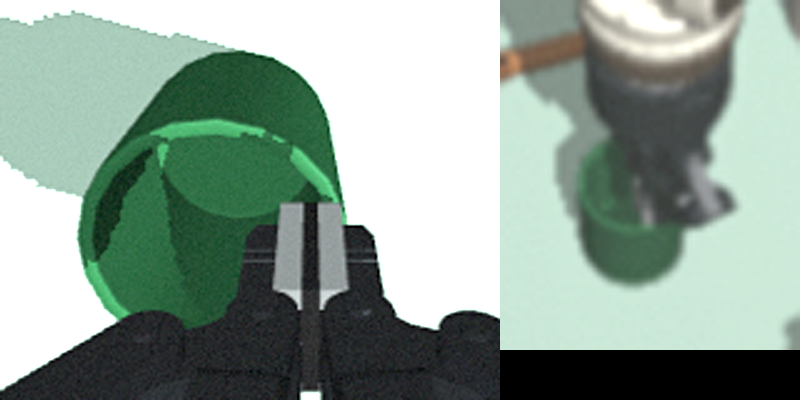

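The crop shows the pot still standing, with its rim spanning columns about 232–336 and the shut fingers at the rim's lower right.

```bash
python3 - <<'E'
from h import *
import pickle
o=pickle.load(open("pics/w2.pkl","rb"))
g=back("wrist",[(284,255),(232,255),(336,255),(284,208)],.07,o); print(g)
print("tcp in wrist",proj("wrist",[o['ee_pos']],o),"side",proj("side",[o['ee_pos'],g[0],[*g[0][:2],0]]))
print(proj("side",[[.47,-.338,.07],[.47,-.338,.0]]))
E
```

```text
[[ 0.46610448 -0.32068287  0.07      ]
 [ 0.45657729 -0.2923645   0.07      ]
 [ 0.47570376 -0.34915198  0.07      ]
 [ 0.49383278 -0.31252172  0.07      ]]
tcp in wrist [[322.5090614  230.08445306]] side [[321.24807255 287.91594915]
 [317.67065234 275.72226172]
 [317.38639676 287.74410944]]
[[320.08398348 280.88686707]
 [319.69800896 292.77618984]]
```

Scaled: 2 cm / 50 = 0.04, 1.5 cm / 50 = 0.03.

servo_tool(
  moves=[
    [0,0,0.01,0],
    [0,0,0.02,0],
    [0,0,0.03,0],
    [0,0,0.04,0],
    [0,0,0.04,0],
    [0,0,0.04,0],
  ],
)

```text
time: 3.68
ee_pos: [0.4702, -0.3383, 0.0511]
tcp_rot: [180.0, -0.0, 18.9]
wrist_force: [0.0, 0.7, 0.4]
opening: -0.0
grasp_force: 0.0
```

```bash
python3 w.py w3; python3 - <<'E'
from h import *
c=cv2.imread("pics/w3.png")[140:340,200:400]; a=camera("side")[240:310,290:350,::-1]
im=np.zeros((400,800,3),np.uint8); im[:400,:400]=cv2.resize(c,(400,400),interpolation=cv2.INTER_CUBIC); im[:400,450:793]=cv2.resize(a,(343,400),interpolation=cv2.INTER_CUBIC)
cv2.imwrite("pics/m4.png",np.clip(im.astype(float)*1.7,0,255).astype(np.uint8))
E
```

```text
[ 0.4702 -0.3383  0.0511] [ 1.80e+02 -1.00e-02  1.89e+01] 3.6833
```

View pics/m4.png

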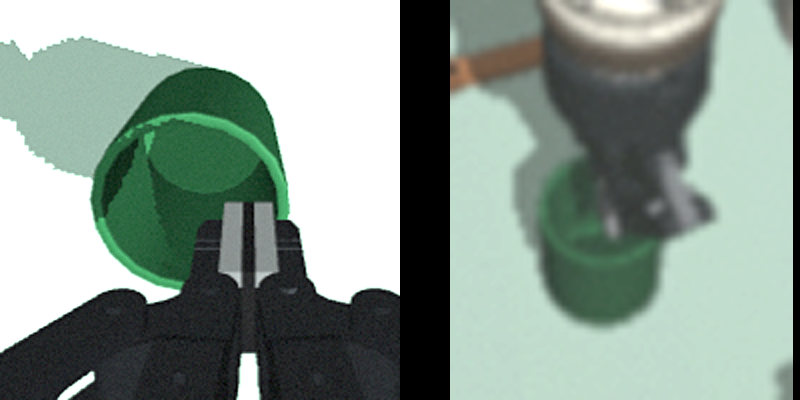

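The fingers now hang free inside the upright pot; they closed over the rim because the grasp was too high. I raise, open and remeasure.

Scaled: 17 cm / 50 = 0.34, 16 cm / 50 = 0.32.

servo_tool(
  moves=[
    [0,0,0.04,0],
    [0,0,0.1,0],
    [0,0,0.16,0],
    [0,0,0.22,0],
    [-0.02,0,0.28,0],
    [-0.03,0.01,0.32,0],
    [-0.03,0.02,0.34,0],
    [-0.03,0.02,0.34,0],
    [-0.03,0.02,0.34,0],
    [-0.03,0.02,0.34,0],
  ],
)

```text
time: 4.62
ee_pos: [0.4551, -0.3281, 0.2189]
tcp_rot: [-179.9, 0.1, 18.9]
wrist_force: [-0.4, 0.7, -0.3]
opening: -0.0001
grasp_force: 0.0
```

servo_tool(
  moves=[
    [0,0,0,0],
    [0,0,0,0],
    [0,0,0,0],
    [0,0,0,0],
    [0,0,0,0],
    [0,0,0,0],
    [0,0,0,0],
    [0,0,0,0],
  ],
  claw=0,
)

```text
time: 5.28
ee_pos: [0.4551, -0.3284, 0.2211]
tcp_rot: [180.0, -0.0, 18.9]
wrist_force: [-0.4, -0.1, 0.0]
opening: 0.0855
grasp_force: 0.0
```

```bash
cat >> h.py <<'E'
import pickle
from scipy.optimize import least_squares
def load(n): 
    im=cv2.imread(f"pics/{n}.png"); return im,cv2.cvtColor(im,cv2.COLOR_BGR2HSV).astype(int),pickle.load(open(f"pics/{n}.pkl","rb"))
def blob(mask,box):
    x0,y0,x1,y1=box; m=np.zeros(mask.shape,np.uint8); m[y0:y1,x0:x1]=mask[y0:y1,x0:x1]
    n,l,s,c=cv2.connectedComponentsWithStats(m); i=1+np.argmax(s[1:,4]); return (l==i).astype(np.uint8)
def fitsil(cam,mask,verts,x0,obs=None):
    """fit pose params: verts(x)->Nx3; compare convex hull of projection to mask hull via signed distances; mask must be convex blob"""
    def hull(p): return cv2.convexHull(p.astype(np.float32))
    ys,xs=np.where(mask); hm=hull(np.c_[xs,ys].astype(float))
    def f(x):
        hp=hull(proj(cam,verts(x),obs)); a=[cv2.pointPolygonTest(hm,tuple(map(float,q)),True) for q in hp[:,0]]
        b=[cv2.pointPolygonTest(hp,tuple(map(float,q)),True) for q in hm[:,0]]
        th=np.linspace(0,2*np.pi,72,endpoint=False); D=np.c_[np.cos(th),np.sin(th)]
        return (hp[:,0]@D.T).max(0)-(hm[:,0]@D.T).max(0)
    r=least_squares(f,x0,diff_step=1e-3,x_scale=.01); return r.x,np.sqrt((r.fun**2).mean())
_t=np.linspace(0,2*np.pi,120,endpoint=False)
def cone(x,y,rs): return np.vstack([np.c_[x+r*np.cos(_t),y+r*np.sin(_t),0*_t+z] for r,z in rs])
E
python3 w.py w4; python3 - <<'E'
from h import *
im,h,o=load("w4"); m=blob((h[...,1]>120)&(h[...,0]>60)&(h[...,0]<90),(200,50,450,330))
print(m.sum(),fitsil("wrist",m,lambda x:cone(x[0],x[1],[(.03,0),(.032,.07)]),[.466,-.32],o))
E
```

```text
[ 0.4551 -0.3284  0.2211] [179.99  -0.    18.89] 5.2833
2150 (array([ 0.46385573, -0.32159835]), np.float64(1.1993570826015263))
```

Scaled: -21.1 cm / 50 = -0.422, -20.5 cm / 50 = -0.41.

servo_tool(
  moves=[
    [0.006,0.004,-0.02,0],
    [0.012,0.01,-0.06,0],
    [0.018,0.014,-0.12,0],
    [0.018,0.014,-0.18,0],
    [0.018,0.014,-0.24,0],
    [0.018,0.014,-0.3,0],
    [0.018,0.014,-0.34,0],
    [0.018,0.014,-0.38,0],
    [0.018,0.014,-0.41,0],
    [0.018,0.014,-0.422,0],
    [0.018,0.014,-0.422,0],
  ],
)

```text
time: 6.25
ee_pos: [0.4632, -0.3205, 0.008]
tcp_rot: [-179.9, 0.1, 18.9]
wrist_force: [-0.2, -0.0, 0.9]
opening: 0.0856
grasp_force: 0.0
```

servo_tool(
  moves=[
    [0,0,0,0],
    [0,0,0,0],
    [0,0,0,0],
    [0,0,0,0],
    [0,0,0,0],
    [0,0,0,0],
    [0,0,0,0],
    [0,0,0,0],
  ],
  claw=1,
  force=25,
)

```text
time: 6.92
ee_pos: [0.4648, -0.3216, 0.0114]
tcp_rot: [179.9, -0.1, 18.9]
wrist_force: [0.1, 2.8, 6.3]
opening: 0.0633
grasp_force: 28.0
```

Scaled: 45 cm / 50 = 0.9, 43 cm / 50 = 0.86.

servo_tool(
  moves=[
    [0,0,0.02,0],
    [0,0,0.05,0],
    [0,0,0.1,0],
    [0,0,0.16,0],
    [0,0.01,0.22,0],
    [0,0.04,0.27,0],
    [0.01,0.08,0.3,0],
    [0.02,0.14,0.32,0],
    [0.03,0.2,0.32,0],
    [0.04,0.26,0.32,0],
    [0.05,0.32,0.32,0],
    [0.06,0.39,0.32,0],
    [0.07,0.46,0.32,0],
    [0.08,0.53,0.32,0],
    [0.09,0.6,0.32,0],
    [0.1,0.67,0.32,0],
    [0.11,0.74,0.32,0],
    [0.12,0.8,0.32,0],
    [0.12,0.86,0.32,0],
    [0.12,0.9,0.32,0],
  ],
)

```text
time: 8.58
ee_pos: [0.524, 0.1311, 0.1704]
tcp_rot: [-180.0, -0.0, 19.0]
wrist_force: [0.4, -0.4, -3.0]
opening: 0.063
grasp_force: 28.8
```

Scaled: 2 cm / 50 = 0.04, 1.5 cm / 50 = 0.03.

servo_tool(
  moves=[
    [0,0.03,0,0],
    [0,0.04,0,0],
    [0,0.04,0,0],
    [0,0.04,0,0],
    [0,0.04,0,0],
  ],
)

```text
time: 9.0
ee_pos: [0.5242, 0.1478, 0.1702]
tcp_rot: [180.0, -0.0, 18.9]
wrist_force: [0.3, -0.0, -2.6]
opening: 0.0632
grasp_force: 28.8
```

```bash
python3 w.py w5; python3 -c "
from h import *
print(proj('wrist',[[.616,.241,.01],[.62,.03,.05],[.464,.16,.02]],get_obs()), get_obs()['opening'])"
```

```text
[0.5242 0.1478 0.1702] [179.98  -0.    18.85] 9.0
[[270.34190264  72.59145382]
 [459.14845193 135.77449364]
 [298.63093248 218.07241792]] 0.06335769013434936
```

View pics/w5.png

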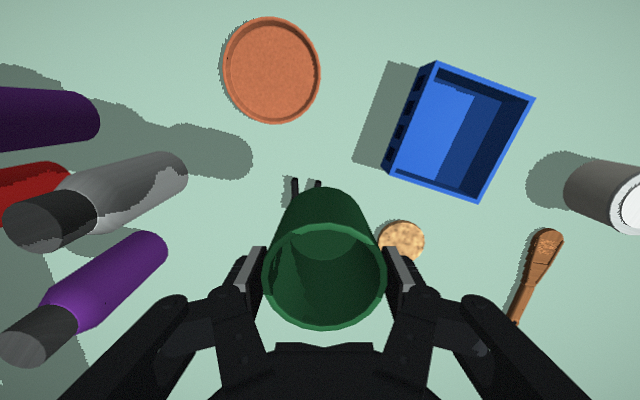

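The pot is held level between the pads; saucer at (270,70), basket rim corners near (437,62), (535,98), (478,203), and the bottle cap (32,222) is clear of the look-alikes.

```bash
python3 - <<'E'
from h import *
im,h,o=load("w5"); H,S,V=h[...,0],h[...,1],h[...,2]
m=blob(((H<14)|(H>172))&(S>70),(205,5,335,135)); s=fitsil("wrist",m,lambda x:cone(x[0],x[1],[(.049,0),(.055,.012)]),[.616,.241],o); print("saucer",m.sum(),s)
m=blob((H>100)&(H<125)&(S>110),(350,40,550,215))
def box(x):
    c,sn=np.cos(x[2]),np.sin(x[2]); p=np.array([[a*.06,b*.055] for a in(-1,1) for b in(-1,1)])@np.array([[c,sn],[-sn,c]])+x[:2]
    return np.vstack([np.c_[p,np.zeros(4)],np.c_[p,np.full(4,.05)]])
b=fitsil("wrist",m,box,[.62,.03,0.02],o); print("basket",m.sum(),b)
B=b[0]; d=s[0]-B[:2]; print("dist",np.hypot(*d),"line yaw",np.arctan2(-d[0],d[1]),"mid",(s[0]+B[:2])/2)
# same from the top camera
t=cv2.imread("pics/top0.png"); ht=cv2.cvtColor(t,cv2.COLOR_BGR2HSV).astype(int); H,S,V=ht[...,0],ht[...,1],ht[...,2]
print("top saucer",fitsil("top",blob(((H<14)|(H>174))&(S>110),(225,145,272,190)),lambda x:cone(x[0],x[1],[(.049,0),(.055,.012)]),[.616,.241]))
print("top basket",fitsil("top",blob((H>100)&(H<125)&(S>120),(285,140,335,192)),box,[.62,.03,.02]))
print("top coaster",fitsil("top",blob((H<25)&(S>70),(300,198,332,224)),lambda x:cone(x[0],x[1],[(.032,0),(.032,.01)]),[.47,.016]))
E
```

```text
saucer 8299 (array([0.61534215, 0.2394186 ]), np.float64(1.104813347526325))
basket 13673 (array([0.61774098, 0.02942471, 0.01121832]), np.float64(0.9717497435876116))
dist 0.2100075909965352 line yaw 0.011422831329002854 mid [0.61654157 0.13442166]
top saucer (array([0.61666856, 0.24099627]), np.float64(0.6882675845179884))
top basket (array([0.61814451, 0.02985953, 0.00676764]), np.float64(1.0479709993875939))
top coaster (array([0.46962178, 0.01831716]), np.float64(0.4254333917248627))
```

servo_tool(
  moves=[
    [0.04,0.04,0,0],
    [0.09,0.09,0,0],
    [0.14,0.14,0,0],
    [0.18,0.18,-0.02,0],
    [0.184,0.184,-0.06,0],
    [0.184,0.184,-0.11,0],
    [0.184,0.184,-0.16,0],
    [0.184,0.184,-0.21,0],
    [0.184,0.184,-0.25,0],
    [0.184,0.184,-0.28,0],
    [0.184,0.184,-0.296,0],
    [0.184,0.184,-0.304,0],
    [0.184,0.184,-0.306,0],
    [0.184,0.184,-0.306,0],
  ],
)

```text
time: 10.22
ee_pos: [0.6207, 0.2297, 0.018]
tcp_rot: [-179.5, -0.1, 20.1]
wrist_force: [-0.0, 0.8, -3.6]
opening: 0.0635
grasp_force: 28.6
```

servo_tool(
  moves=[
    [0,0,0,0],
    [0,0,0,0],
    [0,0,0,0],
    [0,0,0,0],
  ],
)

```text
time: 10.55
ee_pos: [0.6203, 0.23, 0.0174]
tcp_rot: [-179.5, -0.0, 20.2]
wrist_force: [0.5, 1.0, -2.2]
opening: 0.0636
grasp_force: 28.6
```

```bash
python3 -c "
from workcell import *
o=get_obs(); print(o['q'],o['qd'],o['joint_efforts'],o['torque'],o['wrist_force'])"
```

```text
[ 20.09947905  20.38617781   8.36002634  77.94427503   0.50676921
 179.94280991] [-0.01255073  0.00699016 -0.20754535  0.07479394 -0.01150167  0.01958912] [-3.93818587e-02 -7.06482840e+01  4.81005013e+01  3.35910909e-04
  3.61408736e-02 -3.74325073e-04] [-0.00046109 -0.02652994  0.02482769] [ 0.51931608  0.95198577 -2.16390202]
```

Joint 6 is at its limit (q6 = 180), so I lift slightly and turn the tool positively.

Scaled: 2 cm / 50 = 0.04, 1 cm / 50 = 0.02, 0.6 rad / 4 = 0.15.

servo_tool(
  moves=[
    [0,0,0.02,0],
    [0,0,0.04,0],
    [0,0,0.04,0.025],
    [0,0,0.04,0.05],
    [0,0,0.04,0.075],
    [0,0,0.04,0.1],
    [0,0,0.04,0.125],
    [0,0,0.04,0.15],
    [0,0,0.04,0.15],
    [0,0,0.04,0.15],
    [0,0,0.04,0.15],
  ],
)

```text
time: 11.47
ee_pos: [0.6203, 0.23, 0.0377]
tcp_rot: [-179.5, -0.0, 54.3]
wrist_force: [0.0, -0.2, -2.4]
opening: 0.0633
grasp_force: 28.6
```

Scaled: -2.1 cm / 50 = -0.042, -2 cm / 50 = -0.04.

servo_tool(
  moves=[
    [-0.004,0.01,0,0],
    [-0.008,0.02,0,0],
    [-0.008,0.02,-0.012,0],
    [-0.008,0.02,-0.024,0],
    [-0.008,0.02,-0.034,0],
    [-0.008,0.02,-0.04,0],
    [-0.008,0.02,-0.042,0],
    [-0.008,0.02,-0.042,0],
    [-0.008,0.02,-0.042,0],
  ],
)

```text
time: 12.22
ee_pos: [0.6159, 0.2401, 0.0168]
tcp_rot: [-179.5, -0.0, 54.5]
wrist_force: [-5.1, 0.9, 5.7]
opening: 0.0639
grasp_force: 29.3
```

Scaled: 17 cm / 50 = 0.34, 14 cm / 50 = 0.28.

servo_tool(
  moves=[
    [0,0,0,0],
    [0,0,0,0],
    [0,0,0,0],
    [0,0,0,0],
    [0,0,0,0],
    [0,0,0.04,0],
    [0,0,0.1,0],
    [0,0,0.16,0],
    [0,0,0.22,0],
    [0,0,0.28,0],
    [0,0,0.34,0],
    [0,0,0.34,0],
    [0,0,0.34,0],
  ],
  claw=0,
)

```text
time: 13.3
ee_pos: [0.617, 0.2402, 0.188]
tcp_rot: [-179.6, -0.2, 54.5]
wrist_force: [0.7, -1.1, -1.0]
opening: 0.0855
grasp_force: 0.0
```

```bash
python3 w.py w6; python3 - <<'E'
from h import *
im,h,o=load("w6"); print(o['q'].round(1)); H,S,V=h[...,0],h[...,1],h[...,2]
m=blob((S>120)&(H>60)&(H<90),(100,5,550,330)); print(m.sum(),fitsil("wrist",m,lambda x:cone(x[0],x[1],[(.03,.005),(.032,.075)]),[.616,.24],o))
m=blob(((H<14)|(H>172))&(S>70),(100,5,550,330)); print(m.sum(),fitsil("wrist",m,lambda x:cone(x[0],x[1],[(.049,0),(.055,.012)]),[.616,.241],o))
E
```

```text
[0.617  0.2402 0.188 ] [-179.61   -0.18   54.53] 13.3
[ 21.1  21.3  28.4  97.2   0.4 146.5]
2652 (array([0.61506389, 0.2390124 ]), np.float64(1.3591203081973355))
4213 (array([0.8799781 , 0.21099415]), np.float64(11.330102113889039))
```

Scaled: -22.2 cm / 50 = -0.444, -14.7 cm / 50 = -0.294, 0.62 rad / 4 = 0.155.

servo_tool(
  moves=[
    [-0.02,-0.03,0,0.015],
    [-0.05,-0.08,0,0.035],
    [-0.09,-0.14,0,0.055],
    [-0.13,-0.2,0,0.075],
    [-0.17,-0.26,0,0.095],
    [-0.21,-0.32,0,0.115],
    [-0.25,-0.38,0,0.135],
    [-0.28,-0.424,0,0.155],
    [-0.294,-0.444,0,0.155],
    [-0.294,-0.444,0,0.155],
    [-0.294,-0.444,0,0.155],
    [-0.294,-0.444,0,0.155],
  ],
)

```text
time: 14.35
ee_pos: [0.4695, 0.0185, 0.1853]
tcp_rot: [-179.5, -0.0, 90.0]
wrist_force: [0.3, 1.3, -0.6]
opening: 0.0857
grasp_force: 0.0
```

```bash
python3 w.py w7; python3 - <<'E'
from h import *
im,h,o=load("w7"); print(o['q'].round(1)); H,S,V=h[...,0],h[...,1],h[...,2]
u=proj("wrist",[.47,.018,.01],o)[0].astype(int); print(u)
m=blob((H<25)&(S>60),(u[0]-60,u[1]-60,u[0]+60,u[1]+60)); print(m.sum(),fitsil("wrist",m,lambda x:cone(x[0],x[1],[(.032,0),(.032,.01)]),[.47,.018],o))
u=proj("wrist",[.478,.158,.01],o)[0].astype(int); print(u)
cv2.imwrite("pics/clip.png",cv2.resize(im[max(0,u[1]-60):u[1]+60,u[0]-60:u[0]+60],(480,480)))
E
```

```text
[0.4695 0.0185 0.1853] [-1.7945e+02 -1.0000e-02  8.9990e+01] 14.35
[ 2.2 -5.6 -1.8 94.4  0.  92.3]
[325 172]
1825 (array([0.46852293, 0.01737724]), np.float64(0.716625910375771))
[332  52]
```

Scaled: -18.9 cm / 50 = -0.378, -18.3 cm / 50 = -0.366.

servo_tool(
  moves=[
    [-0.001,-0.002,-0.06,0],
    [-0.001,-0.002,-0.12,0],
    [-0.001,-0.002,-0.18,0],
    [-0.001,-0.002,-0.24,0],
    [-0.001,-0.002,-0.3,0],
    [-0.001,-0.002,-0.34,0],
    [-0.001,-0.002,-0.366,0],
    [-0.001,-0.002,-0.378,0],
    [-0.001,-0.002,-0.378,0],
    [-0.001,-0.002,-0.378,0],
    [-0.001,-0.002,-0.378,0],
  ],
)

```text
time: 15.32
ee_pos: [0.4694, 0.0172, -0.002]
tcp_rot: [-179.6, -0.0, 90.1]
wrist_force: [-0.3, -0.2, 0.4]
opening: 0.0859
grasp_force: 0.0
```

servo_tool(
  moves=[
    [0,0,0,0],
    [0,0,0,0],
    [0,0,0,0],
    [0,0,0,0],
    [0,0,0,0],
    [0,0,0,0],
    [0,0,0,0],
  ],
  claw=1,
  force=20,
)

```text
time: 15.9
ee_pos: [0.4686, 0.0168, -0.003]
tcp_rot: [-179.5, 0.0, 90.1]
wrist_force: [0.5, -0.2, -0.4]
opening: 0.0004
grasp_force: 0.0
```

```bash
python3 w.py w8; python3 - <<'E'
from h import *
im,h,o=load("w8"); print(o['ee_pos'],proj("wrist",[o['ee_pos'],o['ee_pos']+[0,0,.02]],o))
a=camera("side")[::-1][::-1][170:230,270:340,::-1]
out=np.zeros((400,800,3),np.uint8); out[:,:400]=cv2.resize(im[120:320,220:420],(400,400)); out[:343,400:]=cv2.resize(a,(400,343),interpolation=cv2.INTER_CUBIC); cv2.imwrite("pics/m8.png",out)
E
```

```text
[ 0.4686  0.0168 -0.003 ] [-1.795e+02  1.000e-02  9.005e+01] 15.9
[ 0.46855459  0.01684982 -0.0029747 ] [[323.31964443 229.24937065]
 [322.95991277 242.64474526]]
```

View pics/m8.png

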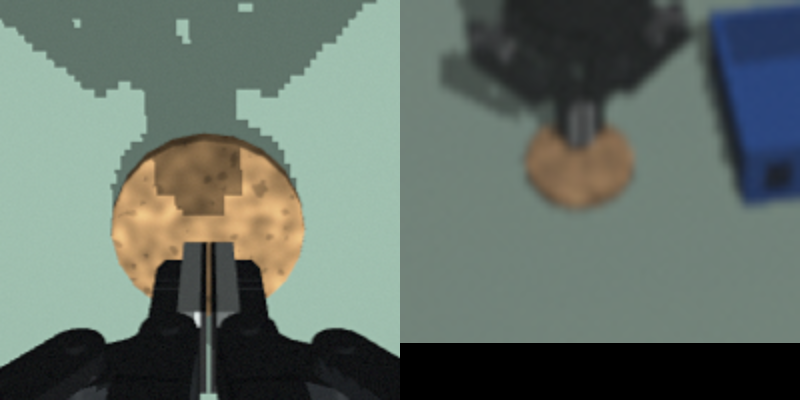

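The fingers shut just above the coaster: their tips appear at row 241, which means about 18 mm above the reported TCP. That also explains the pot. I touch off on the coaster to measure it.

Scaled: -0.3 cm / 50 = -0.006, -0.2 cm / 50 = -0.004.

servo_tool(
  moves=[
    [0,0,-0.002,0],
    [0,0,-0.004,0],
    [0,0,-0.006,0],
    [0,0,-0.006,0],
    [0,0,-0.006,0],
  ],
)

```text
time: 16.42
ee_pos: [0.4685, 0.0169, -0.0061]
tcp_rot: [-179.5, 0.0, 90.1]
wrist_force: [0.0, 0.4, 1.1]
opening: 0.0
grasp_force: 0.0
```

Scaled: -0.2 cm / 50 = -0.004, -0.1 cm / 50 = -0.002.

servo_tool(
  moves=[
    [0,0,-0.002,0],
    [0,0,-0.004,0],
    [0,0,-0.004,0],
    [0,0,-0.004,0],
  ],
)

```text
time: 16.75
ee_pos: [0.4685, 0.0169, -0.0081]
tcp_rot: [-179.5, 0.0, 90.1]
wrist_force: [0.2, 0.3, -0.1]
opening: -0.0001
grasp_force: 0.0
```

Scaled: -0.2 cm / 50 = -0.004, -0.1 cm / 50 = -0.002.

servo_tool(
  moves=[
    [0,0,-0.002,0],
    [0,0,-0.004,0],
    [0,0,-0.004,0],
    [0,0,-0.004,0],
  ],
)

```text
time: 17.08
ee_pos: [0.4685, 0.0169, -0.0101]
tcp_rot: [-179.5, 0.0, 90.1]
wrist_force: [-0.7, -0.3, 0.6]
opening: -0.0003
grasp_force: 0.0
```

servo_tool(
  moves=[
    [0,0,-0.002,0],
    [0,0,-0.004,0],
    [0,0,-0.004,0],
    [0,0,-0.004,0],
  ],
)

```text
time: 17.42
ee_pos: [0.4685, 0.0169, -0.0121]
tcp_rot: [-179.5, 0.0, 90.1]
wrist_force: [-0.1, -0.2, -0.4]
opening: 0.0002
grasp_force: 0.0
```

Scaled: -0.2 cm / 50 = -0.004, -0.1 cm / 50 = -0.002.

servo_tool(
  moves=[
    [0,0,-0.002,0],
    [0,0,-0.004,0],
    [0,0,-0.004,0],
    [0,0,-0.004,0],
  ],
)

```text
time: 17.75
ee_pos: [0.4685, 0.0168, -0.0141]
tcp_rot: [-179.5, 0.0, 90.1]
wrist_force: [0.0, -0.4, 0.1]
opening: 0.0001
grasp_force: 0.0
```

Scaled: -0.2 cm / 50 = -0.004, -0.1 cm / 50 = -0.002.

servo_tool(
  moves=[
    [0,0,-0.002,0],
    [0,0,-0.004,0],
    [0,0,-0.004,0],
    [0,0,-0.004,0],
  ],
)

```text
time: 18.08
ee_pos: [0.4685, 0.0169, -0.0161]
tcp_rot: [-179.5, 0.0, 90.1]
wrist_force: [0.6, 0.1, -0.2]
opening: 0.0001
grasp_force: 0.0
```

Scaled: -0.2 cm / 50 = -0.004, -0.1 cm / 50 = -0.002.

servo_tool(
  moves=[
    [0,0,-0.002,0],
    [0,0,-0.004,0],
    [0,0,-0.004,0],
    [0,0,-0.004,0],
  ],
)

```text
time: 18.42
ee_pos: [0.4685, 0.0169, -0.0181]
tcp_rot: [-179.5, 0.0, 90.1]
wrist_force: [0.3, 0.5, 1.0]
opening: -0.0003
grasp_force: 0.0
```

Scaled: -0.2 cm / 50 = -0.004, -0.1 cm / 50 = -0.002.

servo_tool(
  moves=[
    [0,0,-0.002,0],
    [0,0,-0.004,0],
    [0,0,-0.004,0],
    [0,0,-0.004,0],
  ],
)

```text
time: 18.75
ee_pos: [0.4685, 0.0168, -0.0201]
tcp_rot: [-179.5, 0.0, 90.1]
wrist_force: [-0.5, 1.0, -0.2]
opening: -0.0001
grasp_force: 0.0
```

Scaled: -0.2 cm / 50 = -0.004, -0.1 cm / 50 = -0.002.

servo_tool(
  moves=[
    [0,0,-0.002,0],
    [0,0,-0.004,0],
    [0,0,-0.004,0],
    [0,0,-0.004,0],
  ],
)

```text
time: 19.08
ee_pos: [0.4685, 0.0169, -0.0221]
tcp_rot: [-179.5, 0.0, 90.1]
wrist_force: [-1.0, 0.6, 1.1]
opening: -0.0002
grasp_force: 0.0
```

```bash
python3 w.py w9; python3 - <<'E'
from h import *
im,h,o=load("w9"); e=o['ee_pos']; print(o['q'].round(2),o['torque'],o['joint_efforts'].round(1)); print(proj("wrist",[e,e+[0,0,.01],e+[0,0,.02],e+[0,0,.03],e+[0,0,.04]],o).round(1))
H,S,V=h[...,0],h[...,1],h[...,2]; m=blob((H<25)&(S>60),(200,100,450,320)); print(np.where(m)[0].min(),np.where(m)[1].min(),np.where(m)[1].max(), proj("wrist",cone(.469,.018,[(.032,.01)]),o).min(0),proj("wrist",cone(.469,.018,[(.032,.01)]),o).max(0))
a=camera("side")[165:225,275:335,::-1]
out=np.zeros((400,800,3),np.uint8); out[:,:400]=cv2.resize(im[120:320,220:420],(400,400)); out[:,400:]=cv2.resize(a,(400,400),interpolation=cv2.INTER_CUBIC); cv2.imwrite("pics/m9.png",out)
E
```

```text
[ 0.4685  0.0169 -0.0221] [-1.7948e+02  1.0000e-02  9.0060e+01] 19.0833
[ 2.060e+00 -3.900e+00 -2.322e+01  7.119e+01  1.000e-02  9.200e+01] [0.04606189 0.01175904 0.08540187] [ -0.  -40.9  45.2   0.1   0.   -0. ]
[[323.3 229.2]
 [323.1 235.6]
 [323.  242.6]
 [322.7 250.5]
 [322.5 259.3]]
196 270 376 [268.80050543 198.61702007] [378.55789852 296.49050419]
```

View pics/m9.png

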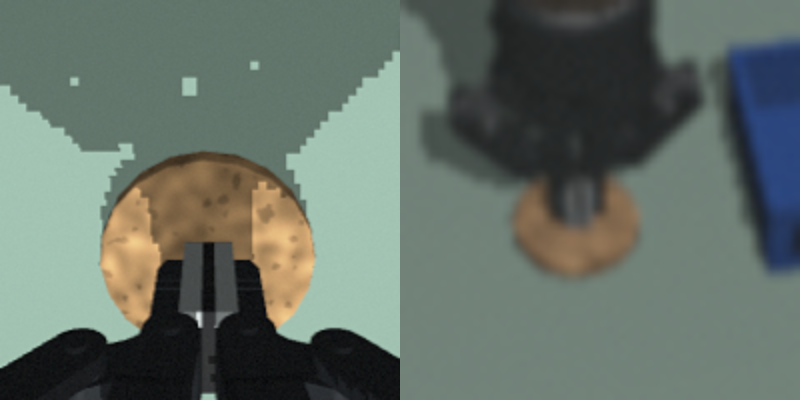

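The fingers are close above the coaster, and the coaster appears 3% smaller than predicted, so the real tool is higher than reported. I continue the touch-off.

Scaled: -0.2 cm / 50 = -0.004, -0.1 cm / 50 = -0.002.

servo_tool(
  moves=[
    [0,0,-0.002,0],
    [0,0,-0.004,0],
    [0,0,-0.004,0],
    [0,0,-0.004,0],
  ],
)

```text
time: 19.52
ee_pos: [0.4685, 0.0169, -0.0241]
tcp_rot: [-179.5, 0.0, 90.1]
wrist_force: [-0.7, 0.1, -0.1]
opening: 0.0001
grasp_force: 0.0
```

Scaled: -0.2 cm / 50 = -0.004, -0.1 cm / 50 = -0.002.

servo_tool(
  moves=[
    [0,0,-0.002,0],
    [0,0,-0.004,0],
    [0,0,-0.004,0],
    [0,0,-0.004,0],
  ],
)

```text
time: 19.85
ee_pos: [0.4687, 0.0169, -0.0243]
tcp_rot: [-179.5, 0.0, 90.1]
wrist_force: [-7.3, -0.7, 17.8]
opening: -0.0001
grasp_force: 8.7
```

servo_tool(
  moves=[
    [0,0,-0.002,0],
    [0,0,-0.004,0],
    [0,0,-0.004,0],
    [0,0,-0.004,0],
  ],
)

```text
time: 20.18
ee_pos: [0.4688, 0.0169, -0.0244]
tcp_rot: [-179.6, 0.0, 90.1]
wrist_force: [-15.8, -0.3, 36.3]
opening: -0.0002
grasp_force: 18.2
```

Contact at reported z = −0.0243 on the 10 mm coaster, so shut tips sit 34 mm above the reported TCP; I use that offset from now on.

Scaled: 3 cm / 50 = 0.06, 2.5 cm / 50 = 0.05.

servo_tool(
  moves=[
    [0,0,0.02,0],
    [0,0,0.05,0],
    [0,0,0.06,0],
    [0,0,0.06,0],
  ],
)

```text
time: 20.52
ee_pos: [0.4696, 0.0169, 0.0032]
tcp_rot: [-179.6, 0.0, 90.1]
wrist_force: [-0.3, 0.4, -0.4]
opening: 0.0
grasp_force: 0.0
```

Scaled: -4 cm / 50 = -0.08, -3.6 cm / 50 = -0.072.

servo_tool(
  moves=[
    [0,0,0,0],
    [0,0,0,0],
    [0,0,0,0],
    [0,0,0,0],
    [0,0,0,0],
    [0,0,0,0],
    [0,0,0,0],
    [0,0,-0.02,0],
    [0,0,-0.04,0],
    [0,0,-0.06,0],
    [0,0,-0.072,0],
    [0,0,-0.08,0],
    [0,0,-0.08,0],
    [0,0,-0.08,0],
  ],
  claw=0,
)

```text
time: 21.68
ee_pos: [0.4684, 0.0169, -0.0382]
tcp_rot: [-179.5, 0.0, 90.1]
wrist_force: [0.0, -0.1, 0.7]
opening: 0.0854
grasp_force: 0.0
```

servo_tool(
  moves=[
    [0,0,0,0],
    [0,0,0,0],
    [0,0,0,0],
    [0,0,0,0],
    [0,0,0,0],
    [0,0,0,0],
  ],
  claw=1,
  force=20,
)

```text
time: 22.18
ee_pos: [0.469, 0.0169, -0.0373]
tcp_rot: [-179.6, 0.0, 90.1]
wrist_force: [-1.0, -0.0, 5.6]
opening: 0.0627
grasp_force: 21.8
```

Scaled: 14.8 cm / 50 = 0.296, 11.7 cm / 50 = 0.234.

servo_tool(
  moves=[
    [0,0,0.02,0],
    [0,0,0.07,0],
    [0,0,0.13,0],
    [0,0,0.18,0],
    [0.02,0.02,0.2,0],
    [0.06,0.05,0.2,0],
    [0.11,0.09,0.2,0],
    [0.16,0.13,0.2,0],
    [0.21,0.17,0.2,0],
    [0.26,0.21,0.2,0],
    [0.296,0.234,0.2,0],
    [0.296,0.234,0.2,0],
    [0.296,0.234,0.16,0],
    [0.296,0.234,0.12,0],
    [0.296,0.234,0.08,0],
    [0.296,0.234,0.04,0],
    [0.296,0.234,0.02,0],
    [0.296,0.234,0.01,0],
    [0.296,0.234,0.01,0],
  ],
)

```text
time: 23.77
ee_pos: [0.6159, 0.1336, -0.0335]
tcp_rot: [-179.4, 0.0, 90.0]
wrist_force: [0.2, 0.0, 0.0]
opening: 0.0627
grasp_force: 22.3
```

Scaled: -0.5 cm / 50 = -0.01, -0.4 cm / 50 = -0.008.

servo_tool(
  moves=[
    [0,0,-0.004,0],
    [0,0,-0.008,0],
    [0,0,-0.01,0],
    [0,0,-0.01,0],
    [0,0,-0.01,0],
  ],
)

```text
time: 24.18
ee_pos: [0.6171, 0.134, -0.0372]
tcp_rot: [-179.6, -0.0, 90.1]
wrist_force: [-0.1, -0.5, 2.6]
opening: 0.0628
grasp_force: 22.5
```

Scaled: 20 cm / 50 = 0.4, 17 cm / 50 = 0.34.

servo_tool(
  moves=[
    [0,0,0,0],
    [0,0,0,0],
    [0,0,0,0],
    [0,0,0,0],
    [0,0,0,0],
    [0,0,0.04,0],
    [0,0,0.1,0],
    [0,0,0.16,0],
    [0,0,0.22,0],
    [0,0,0.28,0],
    [0,0,0.34,0],
    [0,0,0.4,0],
    [0,0,0.4,0],
    [0,0,0.4,0],
  ],
  claw=0,
)

```text
time: 25.35
ee_pos: [0.6175, 0.134, 0.164]
tcp_rot: [-179.7, -0.0, 90.0]
wrist_force: [-0.2, 0.5, -0.8]
opening: 0.0852
grasp_force: 0.0
```

```bash
python3 w.py w10; python3 - <<'E'
from h import *
im,h,o=load("w10"); H,S,V=h[...,0],h[...,1],h[...,2]
u=proj("wrist",[.617,.134,.01],o)[0].astype(int); print(u)
m=blob((H<25)&(S>60),(u[0]-60,u[1]-60,u[0]+60,u[1]+60))
print(m.sum(),fitsil("wrist",m,lambda x:cone(x[0],x[1],[(.032,0),(.032,.01)]),[.617,.134],o))
# allow z bias of camera too: shift scene by b
print("with bias",fitsil("wrist",m,lambda x:cone(x[0],x[1],[(.032,-x[2]),(.032,.01-x[2])]),[.617,.134,0.005],o))
u=proj("wrist",[.616,.24,.04],o)[0].astype(int)
m=blob((H>60)&(H<90)&(S>120),(150,0,500,330)); print("pot",m.sum(),fitsil("wrist",m,lambda x:cone(x[0],x[1],[(.03,.005),(.032,.075)]),[.616,.24],o))
t=camera("top"); cv2.imwrite("pics/t10.png",t[:,:,::-1])
E
```

```text
[0.6175 0.134  0.164 ] [-1.797e+02 -4.000e-02  9.005e+01] 25.35
[323 176]
2048 (array([0.61764751, 0.13431558]), np.float64(0.795387119214268))
with bias (array([0.61761709, 0.13195326, 0.01026058]), np.float64(0.16381785126790974))
pot 4121 (array([0.61456504, 0.23835664]), np.float64(1.5131718087471049))
```

```bash
python3 - <<'E'
from h import *
def F(n,sel,box,rs,x0):
    im,h,o=load(n); m=blob(sel(h[...,0],h[...,1]),box); print(n,x0,fitsil("wrist",m,lambda x:cone(x[0],x[1],[(r,z-x[2]) for r,z in rs]),[*x0,.008],o))
green=lambda H,S:(S>120)&(H>60)&(H<90); red=lambda H,S:((H<14)|(H>172))&(S>70)
P=[(.03,.005),(.032,.075)]
F("w5",red,(205,5,335,135),[(.049,0),(.055,.012)],(.616,.24))
F("w6",green,(100,5,550,330),P,(.616,.24)); F("w10",green,(150,0,500,330),P,(.616,.24))
F("w7",lambda H,S:(H<25)&(S>60),(265,112,385,232),[(.032,0),(.032,.01)],(.47,.018))
F("w4",green,(200,50,450,330),[(.03,0),(.032,.07)],(.466,-.32)); F("w1",green,(295,135,362,208),[(.03,0),(.032,.07)],(.466,-.32))
t=cv2.imread("pics/t10.png"); h=cv2.cvtColor(t,cv2.COLOR_BGR2HSV).astype(int); u=proj("top",[.617,.134,.01])[0].astype(int)
m=blob((h[...,0]<25)&(h[...,1]>70),(u[0]-15,u[1]-15,u[0]+15,u[1]+15)); print("top",m.sum(),fitsil("top",m,lambda x:cone(x[0],x[1],[(.032,0),(.032,.01)]),[.617,.134]))
E
```

```text
w5 (0.616, 0.24) (array([0.61525683, 0.24137248, 0.00707053]), np.float64(0.1923979957300058))
w6 (0.616, 0.24) (array([0.61222978, 0.23595894, 0.0142388 ]), np.float64(0.1911285430987534))
w10 (0.616, 0.24) (array([0.6143998 , 0.23960176, 0.01096986]), np.float64(0.16691049075020442))
w7 (0.47, 0.018) (array([0.46843797, 0.0150799 , 0.010382  ]), np.float64(0.15411713731321727))
w4 (0.466, -0.32) (array([ 0.45994481, -0.3220261 ,  0.01565393]), np.float64(0.18229735301311503))
w1 (0.466, -0.32) (array([ 0.46544936, -0.33981003,  0.01607983]), np.float64(0.13600109555736944))Traceback (most recent call last):
  File "<stdin>", line 11, in <module>
  File "h.py", line 25, in blob
    n,l,s,c=cv2.connectedComponentsWithStats(m); i=1+np.argmax(s[1:,4]); return (l==i).astype(np.uint8)
                                                     ~~~~~~~~~^^^^^^^^^
    return _wrapfunc(a, 'argmax', axis=axis, out=out, **kwds)
    return bound(*args, **kwds)
ValueError: attempt to get argmax of an empty sequence
```

Scaled: 19.8 cm / 50 = 0.396, -15.8 cm / 50 = -0.316.

servo_tool(
  moves=[
    [-0.01,0.01,0.04,0],
    [-0.04,0.05,0.08,0],
    [-0.08,0.1,0.08,0],
    [-0.12,0.15,0.08,0],
    [-0.16,0.2,0.08,0],
    [-0.2,0.25,0.08,0],
    [-0.24,0.3,0.08,0],
    [-0.28,0.35,0.08,0],
    [-0.31,0.388,0.08,0],
    [-0.316,0.396,0.08,0],
    [-0.316,0.396,0.08,0],
    [-0.316,0.396,0.08,0],
  ],
)

```text
time: 26.45
ee_pos: [0.4585, 0.3314, 0.2009]
tcp_rot: [-179.4, 0.1, 90.1]
wrist_force: [-0.1, -0.1, -0.2]
opening: 0.0853
grasp_force: 0.0
```

```bash
python3 w.py w11; python3 - <<'E'
from h import *
print("nbr caps",back("top",[(167.7,200.9),(159,232.9),(201.9,252),(205.6,211.5)],.17).round(3))
im,h,o=load("w11"); print(proj("wrist",[[.459,.332,.17],[.459,.332,.0]],o))
cv2.imwrite("pics/w11v.png",im)
t=camera("top"); cv2.imwrite("pics/t11.png",t[:,:,::-1]); h=cv2.cvtColor(t,cv2.COLOR_RGB2HSV).astype(int); u=proj("top",[.617,.134,.01])[0].astype(int); print(u)
m=blob((h[...,0]<25)&(h[...,1]>70),(u[0]-18,u[1]-18,u[0]+18,u[1]+18)); print("top",m.sum(),fitsil("top",m,lambda x:cone(x[0],x[1],[(.032,0),(.032,.01)]),[.617,.134]))
E
```

```text
[0.4585 0.3314 0.2009] [-1.7943e+02  7.0000e-02  9.0090e+01] 26.45
nbr caps [[0.493 0.444 0.17 ]
 [0.399 0.467 0.17 ]
 [0.342 0.341 0.17 ]
 [0.459 0.332 0.17 ]]
[[324.41795477 212.33556344]
 [325.48454408 167.71267131]]
[279 168]
top 273 (array([0.61861061, 0.13539825]), np.float64(0.48577907414960875))
```

View pics/w11v.png

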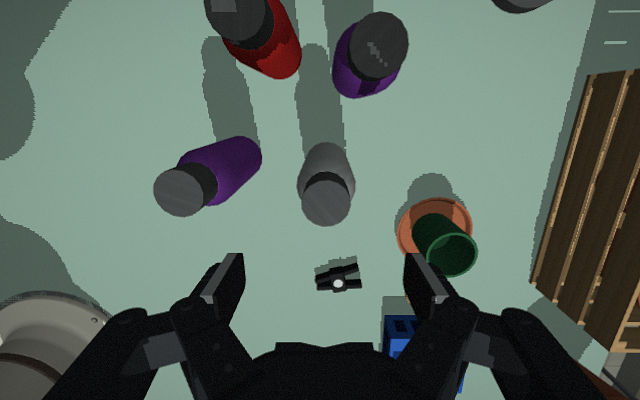

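The bottle cap's top circle is centred near (326,200), radius 26, with the body's far edge at row 143; neighbouring caps are at (178,192), (378,45) and (238,15). The clip pivot is at (338,284).

```bash
python3 - <<'E'
from h import *
im,h,o=load("w11"); print("cap",back("wrist",[(326,200)],.17,o), "clip",back("wrist",(338,284),.02,o))
P=[(.029,0),(.029,.118),(.02,.138),(.02,.17)]
for x,y in [(.458,.336),(.457,.34),(.457,.344)]:
    p=proj("wrist",cone(x,y,P),o); c=proj("wrist",cone(x,y,[(.02,.17)]),o); print(x,y,p.min(0),p.max(0),c.min(0),c.max(0))
H,S,V=h[...,0],h[...,1],h[...,2]
m=blob((S<32),(285,135,368,235)); ys,xs=np.where(m); print(m.sum(),xs.min(),xs.max(),ys.min(),ys.max())
print(fitsil("wrist",m,lambda x:cone(x[0],x[1],P),[.458,.338],o))
E
```

```text
cap [[0.46020586 0.34244301 0.17      ]] clip [[0.47897701 0.15747817 0.02      ]]
0.458 0.336 [294.14042565 143.55471842] [353.67250605 230.54150698] [298.09717251 183.3825453 ] [348.31736526 230.54150698]
0.457 0.34 [292.98235111 140.52927141] [352.79409536 226.0552582 ] [296.70234573 178.34821823] [347.21049872 226.0552582 ]
0.457 0.344 [292.84887163 137.48623852] [352.94723133 221.5278585 ] [296.56101773 173.26093923] [347.36493985 221.5278585 ]
3656 297 355 142 226
(array([0.45986584, 0.33977646]), np.float64(0.8197743497692209))
```

Scaled: -9.4 cm / 50 = -0.188, 0.75 cm / 50 = 0.015.

servo_tool(
  moves=[
    [0.002,0.008,-0.01,0],
    [0.003,0.015,-0.04,0],
    [0.003,0.015,-0.08,0],
    [0.003,0.015,-0.12,0],
    [0.003,0.015,-0.16,0],
    [0.003,0.015,-0.18,0],
    [0.003,0.015,-0.188,0],
    [0.003,0.015,-0.188,0],
    [0.003,0.015,-0.188,0],
  ],
)

```text
time: 27.3
ee_pos: [0.4605, 0.3394, 0.1088]
tcp_rot: [-179.5, -0.0, 90.0]
wrist_force: [-0.1, -0.2, 0.4]
opening: 0.0854
grasp_force: 0.0
```

servo_tool(
  moves=[
    [0,0,0,0],
    [0,0,0,0],
    [0,0,0,0],
    [0,0,0,0],
    [0,0,0,0],
    [0,0,0,0],
    [0,0,0,0],
    [0,0,0,0],
    [0,0,0,0],
    [0,0,0,0],
  ],
  claw=1,
  force=35,
)

```text
time: 28.13
ee_pos: [0.4603, 0.3396, 0.1088]
tcp_rot: [-179.5, -0.0, 90.1]
wrist_force: [-1.3, -0.5, 5.9]
opening: 0.0389
grasp_force: 35.3
```

Scaled: 10 cm / 50 = 0.2, 1.5 cm / 50 = 0.03.

servo_tool(
  moves=[
    [0,0,0.006,0],
    [0,0,0.016,0],
    [0,0,0.03,0],
    [0,0,0.05,0],
    [0,0,0.074,0],
    [0,0,0.1,0],
    [0,0,0.126,0],
    [0,0,0.152,0],
    [0,0,0.174,0],
    [0,0,0.19,0],
    [0,0,0.2,0],
    [0,0,0.2,0],
  ],
)

```text
time: 29.13
ee_pos: [0.4604, 0.3396, 0.2095]
tcp_rot: [-179.6, -0.1, 90.1]
wrist_force: [0.2, -0.0, -3.0]
opening: 0.0389
grasp_force: 35.7
```

Scaled: -20.5 cm / 50 = -0.41, -20.2 cm / 50 = -0.404.

servo_tool(
  moves=[
    [0.006,-0.008,0,0],
    [0.018,-0.024,0,0],
    [0.036,-0.046,0,0],
    [0.056,-0.072,0,0],
    [0.078,-0.102,0,0],
    [0.102,-0.132,0,0],
    [0.126,-0.164,0,0],
    [0.15,-0.196,0,0],
    [0.174,-0.226,0,0],
    [0.198,-0.258,0,0],
    [0.222,-0.288,0,0],
    [0.244,-0.318,0,0],
    [0.266,-0.346,0,0],
    [0.286,-0.372,0,0],
    [0.3,-0.39,0,0],
    [0.31,-0.404,0,0],
    [0.314,-0.41,0,0],
    [0.314,-0.41,0,0],
    [0.314,-0.41,0,0],
    [0.314,-0.41,0,0],
  ],
)

```text
time: 30.8
ee_pos: [0.6167, 0.135, 0.2081]
tcp_rot: [-179.5, -0.0, 90.1]
wrist_force: [0.3, -0.3, -3.4]
opening: 0.0392
grasp_force: 35.8
```

```bash
python3 w.py w12; python3 - <<'E'
from h import *
im,h,o=load("w12"); 
a=camera("side")[100:250,260:400,::-1]
out=np.zeros((400,800,3),np.uint8); out[:,:420]=cv2.resize(im[0:400,110:530],(420,400)); out[:,427:800]=cv2.resize(a,(373,400),interpolation=cv2.INTER_CUBIC); cv2.imwrite("pics/m12.png",out)
E
```

```text
[0.6167 0.135  0.2081] [-1.7949e+02 -1.0000e-02  9.0100e+01] 30.8
```

View pics/m12.png

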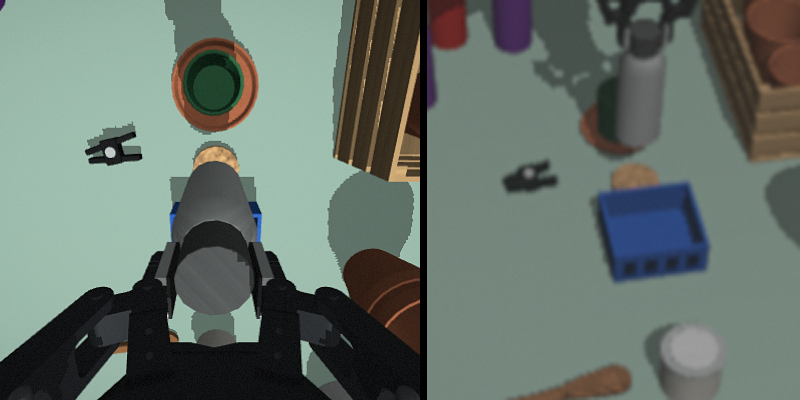

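The bottle hangs upright over the coaster (visible beyond its body at (217,158)), and the pot stands centred in the saucer. I now lower it.

Scaled: -8.6 cm / 50 = -0.172, -8.5 cm / 50 = -0.17.

servo_tool(
  moves=[
    [0,0,-0.01,0],
    [0.001,0,-0.03,0],
    [0.001,0,-0.056,0],
    [0.001,0,-0.084,0],
    [0.001,0,-0.11,0],
    [0.001,0,-0.132,0],
    [0.001,0,-0.15,0],
    [0.001,0,-0.162,0],
    [0.001,0,-0.17,0],
    [0.001,0,-0.172,0],
    [0.001,0,-0.172,0],
    [0.001,0,-0.172,0],
  ],
)

```text
time: 31.9
ee_pos: [0.6178, 0.1344, 0.1226]
tcp_rot: [-179.5, -0.0, 90.1]
wrist_force: [0.5, -0.5, -3.1]
opening: 0.0394
grasp_force: 35.8
```

Scaled: -0.2 cm / 50 = -0.004, -0.1 cm / 50 = -0.002.

servo_tool(
  moves=[
    [0,0,-0.002,0],
    [0,0,-0.004,0],
    [0,0,-0.004,0],
    [0,0,-0.004,0],
  ],
)

```text
time: 32.23
ee_pos: [0.6176, 0.1344, 0.12]
tcp_rot: [-179.5, 0.0, 90.1]
wrist_force: [0.1, -0.4, -2.9]
opening: 0.0393
grasp_force: 35.8
```

Scaled: -0.15 cm / 50 = -0.003, -0.1 cm / 50 = -0.002.

servo_tool(
  moves=[
    [0,0,-0.002,0],
    [0,0,-0.003,0],
    [0,0,-0.003,0],
    [0,0,-0.003,0],
  ],
)

```text
time: 32.57
ee_pos: [0.6176, 0.1344, 0.1188]
tcp_rot: [-179.5, 0.0, 90.1]
wrist_force: [-0.4, -0.3, 1.0]
opening: 0.039
grasp_force: 36.1
```

Scaled: 10 cm / 50 = 0.2, 9 cm / 50 = 0.18.

servo_tool(
  moves=[
    [0,0,0,0],
    [0,0,0,0],
    [0,0,0,0],
    [0,0,0,0],
    [0,0,0,0],
    [0,0,0,0],
    [0,0,0.02,0],
    [0,0,0.06,0],
    [0,0,0.12,0],
    [0,0,0.18,0],
    [0,0,0.2,0],
    [0,0,0.2,0],
  ],
  claw=0,
)

```text
time: 33.57
ee_pos: [0.6186, 0.1346, 0.2228]
tcp_rot: [-179.8, -0.1, 90.1]
wrist_force: [0.0, 0.1, 0.1]
opening: 0.0855
grasp_force: 0.0
```

```bash
python3 w.py w13; python3 - <<'E'
from h import *
im,h,o=load("w13"); P=[(.029,.01),(.029,.128),(.02,.148),(.02,.18)]
H,S,V=h[...,0],h[...,1],h[...,2]; p=proj("wrist",cone(.6176,.1344,P),o); a=np.r_[p.min(0)-8,p.max(0)+8].astype(int); print(a)
m=blob((S<32),tuple(a)); ys,xs=np.where(m); print(m.sum(),xs.min(),xs.max(),ys.min(),ys.max())
print(fitsil("wrist",m,lambda x:cone(x[0],x[1],P),[.6176,.1344],o))
E
```

```text
[0.6186 0.1346 0.2228] [-1.7982e+02 -7.0000e-02  9.0050e+01] 33.5667
[286 138 359 237]
3397 295 350 148 228
(array([0.6172022 , 0.13490581]), np.float64(1.0952419004571403))
```

Scaled: -14 cm / 50 = -0.28, 2.3 cm / 50 = 0.046, 1.8 rad / 4 = 0.45.

servo_tool(
  moves=[
    [-0.02,0.004,0,0.025],
    [-0.06,0.01,0,0.05],
    [-0.11,0.02,0,0.08],
    [-0.16,0.028,0,0.11],
    [-0.21,0.036,0,0.14],
    [-0.25,0.042,0,0.17],
    [-0.28,0.046,0,0.2],
    [-0.28,0.046,-0.02,0.23],
    [-0.28,0.046,-0.04,0.26],
    [-0.28,0.046,-0.06,0.29],
    [-0.28,0.046,-0.08,0.32],
    [-0.28,0.046,-0.1,0.35],
    [-0.28,0.046,-0.12,0.38],
    [-0.28,0.046,-0.14,0.41],
    [-0.28,0.046,-0.14,0.44],
    [-0.28,0.046,-0.14,0.45],
    [-0.28,0.046,-0.14,0.45],
    [-0.28,0.046,-0.14,0.45],
  ],
)

```text
time: 35.12
ee_pos: [0.477, 0.1572, 0.1474]
tcp_rot: [-179.5, -0.1, -166.9]
wrist_force: [-0.4, -0.1, 0.0]
opening: 0.0856
grasp_force: 0.0
```

```bash
python3 w.py w14; python3 - <<'E'
from h import *
im,h,o=load("w14"); H,S,V=h[...,0],h[...,1],h[...,2]; print(o['q'].round(1))
u=proj("wrist",[.478,.158,.015],o)[0].astype(int); print(u)
m=blob((V<60),(u[0]-60,u[1]-60,u[0]+60,u[1]+60)); ys,xs=np.where(m); w=back("wrist",np.c_[xs,ys],.015,o)[:,:2]
d=np.linalg.svd(w-w.mean(0))[2][0]; r=cv2.minAreaRect(w.astype(np.float32)); print(m.sum(),w.mean(0),"axis deg",np.degrees(np.arctan2(d[1],d[0])),r)
cv2.imwrite("pics/cl.png",cv2.resize(im[u[1]-60:u[1]+60,u[0]-60:u[0]+60],(480,480)))
E
```

```text
[0.477  0.1572 0.1474] [-1.7948e+02 -8.0000e-02 -1.6692e+02] 35.1167
[18.6 -2.2 -2.7 89.6 -0.5  5.5]
[325 182]
940 [0.47529775 0.15890088] axis deg 12.421837460639034 ((0.4771297872066498, 0.1580084264278412), (0.06882905960083008, 0.03567828983068466), 13.377106666564941)
```

View pics/cl.png

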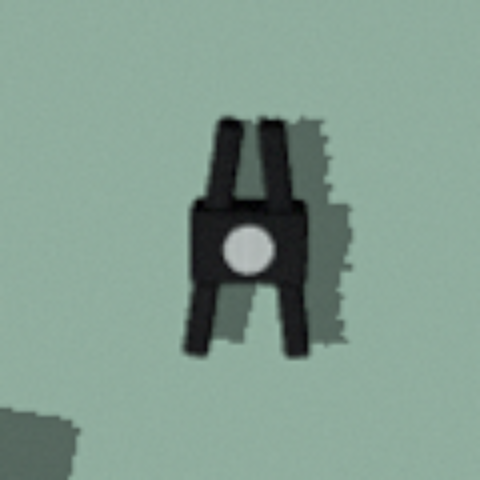

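The clip lies aligned with the view, pivot at crop (249,248), only about 2 mm from the view centre.

Scaled: -17.7 cm / 50 = -0.354, 0.15 cm / 50 = 0.003.

servo_tool(
  moves=[
    [0.003,0.004,-0.04,0],
    [0.003,0.004,-0.1,0],
    [0.003,0.004,-0.16,0],
    [0.003,0.004,-0.22,0],
    [0.003,0.004,-0.28,0],
    [0.003,0.004,-0.33,0],
    [0.003,0.004,-0.348,0],
    [0.003,0.004,-0.354,0],
    [0.003,0.004,-0.354,0],
    [0.003,0.004,-0.354,0],
  ],
)

```text
time: 36.0
ee_pos: [0.48, 0.1597, -0.027]
tcp_rot: [-179.5, 0.1, -166.8]
wrist_force: [0.3, -0.7, -0.1]
opening: 0.0855
grasp_force: 0.0
```

servo_tool(
  moves=[
    [0,0,0,0],
    [0,0,0,0],
    [0,0,0,0],
    [0,0,0,0],
    [0,0,0,0],
    [0,0,0,0],
    [0,0,0,0],
    [0,0,0,0],
    [0,0,0,0],
  ],
  claw=1,
  force=25,
)

```text
time: 36.75
ee_pos: [0.4795, 0.1595, -0.0279]
tcp_rot: [-179.5, 0.1, -166.8]
wrist_force: [0.0, 0.8, 5.2]
opening: 0.0331
grasp_force: 25.5
```

Scaled: 13.6 cm / 50 = 0.272, -13.2 cm / 50 = -0.264, 1.35 rad / 4 = 0.3375.

servo_tool(
  moves=[
    [0,0,0.02,0],
    [0,0,0.08,0],
    [0,0,0.14,0],
    [0,0,0.2,0],
    [0,-0.04,0.24,0.025],
    [0,-0.1,0.24,0.05],
    [0,-0.16,0.24,0.08],
    [0,-0.22,0.24,0.11],
    [0,-0.264,0.24,0.14],
    [0.02,-0.264,0.24,0.17],
    [0.06,-0.264,0.24,0.2],
    [0.1,-0.264,0.24,0.23],
    [0.15,-0.264,0.24,0.26],
    [0.2,-0.264,0.24,0.29],
    [0.24,-0.264,0.24,0.32],
    [0.272,-0.264,0.24,0.3375],
    [0.272,-0.264,0.24,0.3375],
    [0.272,-0.264,0.24,0.3375],
  ],
)

```text
time: 38.25
ee_pos: [0.6149, 0.0273, 0.0911]
tcp_rot: [-179.6, 0.0, -89.6]
wrist_force: [-1.0, 0.2, -0.5]
opening: 0.0332
grasp_force: 25.1
```

Scaled: -9.6 cm / 50 = -0.192, -9.2 cm / 50 = -0.184.

servo_tool(
  moves=[
    [0,0,-0.04,0],
    [0,0,-0.08,0],
    [0,0,-0.12,0],
    [0,0,-0.16,0],
    [0,0,-0.184,0],
    [0,0,-0.192,0],
    [0,0,-0.192,0],
    [0,0,-0.192,0],
  ],
)

```text
time: 38.92
ee_pos: [0.6153, 0.0274, -0.0034]
tcp_rot: [-179.4, 0.0, -89.5]
wrist_force: [0.1, 0.1, 0.1]
opening: 0.0334
grasp_force: 25.2
```

Scaled: -1.5 cm / 50 = -0.03, -1.4 cm / 50 = -0.028.

servo_tool(
  moves=[
    [0.002,0.002,-0.014,0],
    [0.002,0.002,-0.028,0],
    [0.002,0.002,-0.03,0],
    [0.002,0.002,-0.03,0],
  ],
)

```text
time: 39.25
ee_pos: [0.6157, 0.0284, -0.0202]
tcp_rot: [-179.6, 0.0, -89.5]
wrist_force: [-1.0, 0.0, -0.4]
opening: 0.0339
grasp_force: 25.2
```

Scaled: 16 cm / 50 = 0.32, 14 cm / 50 = 0.28.

servo_tool(
  moves=[
    [0,0,0,0],
    [0,0,0,0],
    [0,0,0,0],
    [0,0,0,0],
    [0,0,0,0],
    [0,0,0.04,0],
    [0,0,0.1,0],
    [0,0,0.16,0],
    [0,0,0.22,0],
    [0,0,0.28,0],
    [0,0,0.32,0],
    [0,0,0.32,0],
    [0,0,0.32,0],
  ],
  claw=0.4,
)

```text
time: 40.33
ee_pos: [0.6168, 0.0284, 0.1419]
tcp_rot: [-179.3, 0.0, -89.5]
wrist_force: [-0.0, 0.4, -1.0]
opening: 0.0514
grasp_force: 0.0
```

Scaled: -21.3 cm / 50 = -0.426, -21 cm / 50 = -0.42, -1.42 rad / 4 = -0.355.

servo_tool(
  moves=[
    [-0.03,-0.03,0,-0.025],
    [-0.07,-0.08,0,-0.055],
    [-0.11,-0.13,0,-0.085],
    [-0.15,-0.18,0,-0.115],
    [-0.19,-0.23,0,-0.145],
    [-0.22,-0.28,0,-0.175],
    [-0.25,-0.33,0,-0.205],
    [-0.28,-0.38,0,-0.235],
    [-0.31,-0.42,0,-0.265],
    [-0.32,-0.426,0,-0.295],
    [-0.32,-0.426,0,-0.325],
    [-0.32,-0.426,0,-0.355],
    [-0.32,-0.426,0,-0.355],
    [-0.32,-0.426,0,-0.355],
  ],
)

```text
time: 41.5
ee_pos: [0.4556, -0.1845, 0.1394]
tcp_rot: [-179.5, -0.1, -170.6]
wrist_force: [-0.4, -0.0, -0.8]
opening: 0.0513
grasp_force: 0.0
```

```bash
python3 w.py w15; python3 - <<'E'
from h import *
im,h,o=load("w15"); H,S,V=h[...,0],h[...,1],h[...,2]
print(proj("wrist",[[.397,-.195,.01],[.474,-.182,.01],[.552,-.169,.01]],o).round(0).tolist())
m=blob((H<25)&(S>80),(200,20,450,330)); ys,xs=np.where(m); print(m.sum(),xs.min(),xs.max(),ys.min(),ys.max())
def horn(x):
    c,s=np.cos(x[2]),np.sin(x[2]); t=np.linspace(-np.pi/2,np.pi/2,15)
    q=np.vstack([[(-.08,.008),(-.08,-.008)],np.c_[.0615+.0185*np.cos(t),.0185*np.sin(t)]])@np.array([[c,s],[-s,c]])+x[:2]
    return np.vstack([np.c_[q,0*q[:,:1]],np.c_[q,0*q[:,:1]+.009]])
print(fitsil("wrist",m,horn,[.474,-.182,.16],o))
t=camera("top"); cv2.imwrite("pics/t15.png",t[:,:,::-1])
E
```

```text
[ 0.4556 -0.1845  0.1394] [-1.7954e+02 -8.0000e-02 -1.7061e+02] 41.5
[[325.0, 129.0], [325.0, 198.0], [325.0, 258.0]]
2286 311 339 127 256
(array([ 0.4752239 , -0.18135607,  0.16439701]), np.float64(1.8734828407344153))
```

Scaled: -17 cm / 50 = -0.34, 0.15 cm / 50 = 0.003.

servo_tool(
  moves=[
    [0.003,0,-0.06,0],
    [0.003,0,-0.12,0],
    [0.003,0,-0.18,0],
    [0.003,0,-0.24,0],
    [0.003,0,-0.29,0],
    [0.003,0,-0.324,0],
    [0.003,0,-0.336,0],
    [0.003,0,-0.34,0],
    [0.003,0,-0.34,0],
    [0.003,0,-0.34,0],
  ],
)

```text
time: 42.43
ee_pos: [0.4584, -0.1849, -0.0283]
tcp_rot: [-179.4, 0.1, -170.8]
wrist_force: [0.0, -0.7, 0.4]
opening: 0.0513
grasp_force: 0.0
```

servo_tool(
  moves=[
    [0,0,0,0],
    [0,0,0,0],
    [0,0,0,0],
    [0,0,0,0],
    [0,0,0,0],
    [0,0,0,0],
    [0,0,0,0],
    [0,0,0,0],
    [0,0,0,0],
  ],
  claw=1,
  force=35,
)

```text
time: 43.18
ee_pos: [0.4582, -0.1849, -0.0286]
tcp_rot: [-179.4, 0.1, -170.8]
wrist_force: [-1.2, 0.4, 6.3]
opening: 0.0149
grasp_force: 34.7
```

Scaled: 23 cm / 50 = 0.46, 4.2 cm / 50 = 0.084, -1.7 rad / 4 = -0.425.

servo_tool(
  moves=[
    [0,0,0.01,0],
    [0,0,0.04,0],
    [0,0,0.09,0],
    [0,0,0.14,0],
    [0,0,0.18,0],
    [0,0.01,0.2,-0.025],
    [0.006,0.03,0.2,-0.05],
    [0.012,0.06,0.2,-0.08],
    [0.02,0.1,0.2,-0.11],
    [0.028,0.14,0.2,-0.14],
    [0.036,0.18,0.2,-0.17],
    [0.044,0.22,0.2,-0.2],
    [0.052,0.26,0.2,-0.23],
    [0.06,0.3,0.2,-0.26],
    [0.068,0.34,0.2,-0.29],
    [0.076,0.38,0.2,-0.32],
    [0.08,0.41,0.2,-0.35],
    [0.084,0.44,0.2,-0.375],
    [0.084,0.46,0.2,-0.4],
    [0.084,0.46,0.2,-0.425],
  ],
)

```text
time: 44.85
ee_pos: [0.4995, 0.047, 0.0706]
tcp_rot: [-179.5, -0.0, 91.6]
wrist_force: [0.4, -0.4, -0.0]
opening: 0.015
grasp_force: 34.2
```

Scaled: -9.6 cm / 50 = -0.192, -9.5 cm / 50 = -0.19, -0.02 rad / 4 = -0.005.

servo_tool(
  moves=[
    [0,0,0,-0.005],
    [0,0,0,-0.005],
    [0,0,-0.04,-0.005],
    [0,0,-0.08,-0.005],
    [0,0,-0.12,-0.005],
    [0,0,-0.16,-0.005],
    [0,0,-0.18,-0.005],
    [0,0,-0.19,-0.005],
    [0,0,-0.192,-0.005],
    [0,0,-0.192,-0.005],
  ],
)

```text
time: 45.68
ee_pos: [0.4999, 0.0453, -0.0249]
tcp_rot: [-179.5, 0.0, 90.7]
wrist_force: [0.1, -0.3, -0.0]
opening: 0.0151
grasp_force: 34.2
```

Scaled: -0.35 cm / 50 = -0.007, -0.2 cm / 50 = -0.004.

servo_tool(
  moves=[
    [0,0,-0.004,0],
    [0,0,-0.007,0],
    [0,0,-0.007,0],
    [0,0,-0.007,0],
  ],
)

```text
time: 46.02
ee_pos: [0.5, 0.0454, -0.0285]
tcp_rot: [-179.5, 0.0, 90.6]
wrist_force: [0.3, -0.1, 0.5]
opening: 0.0152
grasp_force: 34.3
```

Scaled: -20 cm / 50 = -0.4, -19 cm / 50 = -0.38.

servo_tool(
  moves=[
    [0,0,0,0],
    [0,0,0,0],
    [0,0,0,0],
    [0,0,0,0],
    [0,0,0,0],
    [0,0,0.04,0],
    [0,0,0.1,0],
    [0,0,0.16,0],
    [0,0,0.22,0],
    [0,0,0.28,0],
    [0,0,0.34,0],
    [-0.02,0,0.4,0],
    [-0.06,-0.04,0.4,0],
    [-0.12,-0.1,0.4,0],
    [-0.18,-0.16,0.4,0],
    [-0.24,-0.22,0.4,0],
    [-0.3,-0.28,0.4,0],
    [-0.34,-0.34,0.4,0],
    [-0.34,-0.38,0.4,0],
    [-0.34,-0.4,0.4,0],
  ],
  claw=0.5,
)

```text
time: 47.68
ee_pos: [0.3285, -0.1567, 0.1715]
tcp_rot: [-179.6, 0.1, 90.5]
wrist_force: [0.4, 1.0, 0.4]
opening: 0.043
grasp_force: 0.0
```

```bash
python3 - <<'E'
from h import *
t=camera("top")[:,:,::-1].copy(); cv2.imwrite("pics/t16.png",t); s=camera("side")[:,:,::-1]
h=cv2.cvtColor(t,cv2.COLOR_BGR2HSV).astype(int); H,S=h[...,0],h[...,1]
u=proj("top",[.5,.03,.01])[0].astype(int)
m=blob((H<25)&(S>70),(u[0]-40,u[1]-12,u[0]+40,u[1]+12)); ys,xs=np.where(m); w=back("top",np.c_[xs,ys],.01)[:,:2]; d=np.linalg.svd(w-w.mean(0))[2][0]; q=(w-w.mean(0))@d; print("horn",w.mean(0)+d*(q.min()+q.max())/2,np.ptp(q),d)
out=np.zeros((560,800,3),np.uint8); out[:,:400]=cv2.resize(t[130:235,228:303+0],(400,560)) if 0 else 0
out[:300]=cv2.resize(t[135:225,220:460],(800,300),interpolation=cv2.INTER_CUBIC); out[300:,:400]=cv2.resize(s[110:240,250:450],(400,260),interpolation=cv2.INTER_CUBIC)
cv2.imwrite("pics/m16.png",out)
print(get_obs()['ee_pos'])
E
```

```text
horn [0.5011325  0.03071865] 0.15761898587342899 [-0.01261471  0.99992043]
[ 0.32917015 -0.15590604  0.17107208]
```

View pics/m16.png

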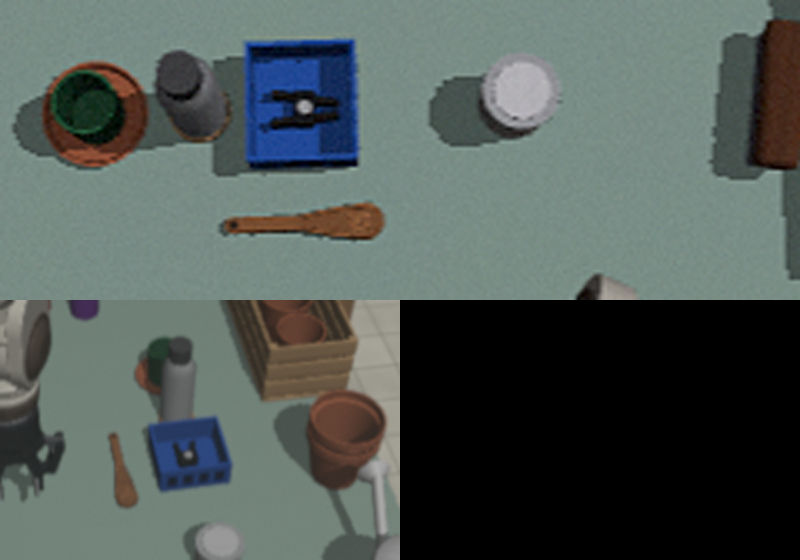

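The final view shows everything in place: pot on the saucer, bottle upright on the coaster, clip in the basket, and horn parallel in front at (0.501, 0.031) with its handle toward the saucer. The tin and brush are undisturbed.

```bash
python3 -c "
from workcell import *
print(job_done())"
```

```text
the job is handed in; nothing more can be done
None
```

I handed the job in at about 48 s of the 131 s allowed: in the last pictures the planter, coaster, bottle, clip and horn are all in place and the tin and brush are untouched, but the hand-in returned no verdict.

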